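# Bed the glaze-test tiles and rack the carrier

## Robot

A 6-joint arm with a two-finger parallel gripper is mounted at the origin on the work surface. World frame = base frame: x ahead of the robot, y to its left, z up, the work surface at z = 0. Lengths are in mm, angles in rad, forces in N, time in s.
With the tool pointing down it reaches from about 350 to 875 mm from the base axis. Payload 4.2 kg.
Tool frame: the origin (TCP) lies on the centre line of the jaws, within the pads' length; the fingertips stand 22 mm ahead of it and the grasp point (between the pads) lies 3 mm ahead of it (arm.nose_length is the distance from the TCP to the fingertips, in mm); z points along the fingers, x is the direction in which the jaws open and shut, and the axes are right-handed (so a half turn about z gives the same grasp; the last joint's range is limited). The gripper opens to 85 mm and grips with 20 to 120 N. Pads are 22 mm wide; open, the fingers measure 114 mm over their backs; the gripper's body (76 mm by 85 mm) begins 54 mm behind the grasp point. The pads swing forward as they close: fully open they stand 13 mm farther back than shut.
Start: joints at [-0.913, 0.385, 0.008, 0, -1.194, -0.259], TCP at [242.709, -575.927, 213.912] pointing down, gripper open.
Joint ranges: [-3.14, 3.14], [-1.21, 2.06], [-1.07, 1.41], [-3.16, 2.05], [-2.99, -0.16], [-3.1, 3.1]. Speed limits (rad/s): [2.79, 2.79, 3.14, 3.14, 3.14, 3.14].

## Interface

Orientations are given as a unit quaternion [x, y, z, w].
In Python, from bench import telemetry, get_image, workorder, nets, arm gives the robot as it stands.
- The arm moves only by the tool apply_moves, never from a script. Its argument "steps" is a list of rows, each an object with "hand": the opening, from 0 (shut) to 1 (fully open); "xyz": the shift along the tool's x, y, z in cm, a list of three; "delta_rot": the turn, a rotation vector about the tool's x, y, z in rad, a list of three. In form: [{"hand": hand, "xyz": [x, y, z], "delta_rot": [wx, wy, wz]}, ...]. A call has 1 to 12 rows; each row is the pose to reach, as a shift and turn from the pose commanded when the call began, along the tool's axes at that moment; what a row does not reach only later rows make up. A row lasts 1/12 s, in which the tool goes at most 41.7 mm and 7.16 degrees, less where a joint would pass 70% of its speed; a pose out of reach is approached as far as the arm can. A call with a gripper value outside its range is refused whole. The fingers move at their own pace and stop on an object; the grip force is fixed at half the most. Time passes only in rows, so rows that repeat a pose let the fingers close. It gives the time, the measured TCP pose, the force and the opening at its end, in the units of the state.
- telemetry.read_state(): the state, without advancing time (a new reading comes with each control period).
- get_image(name): name is "side" or "top" or "wrist"; returns a dict with "frame" (480x640x3 uint8, blue, green, red), "fx", "fy", "cx", "cy" (pixels), "origin" and "orientation" of the camera in the world. Camera axes: x right, y down, z forward; pixel columns grow to the right and rows downward; lengths in mm; the calibration is good to about 2 mm. A picture is of the moment at which its call begins. There is no depth.
- workorder.job_done(): hands the job in, once; it reports no verdict.
Trained networks look in a picture, given as the dict that the camera call returned (one of the last four; its "shot" number tells which), for a name from the list of things; names that differ only in an ending like _2 or _b are one class to them, and where a whole thing is asked for, a point or a joint stands for the part that bears it (a point fixed in the world has none). Each returns a list of dicts, best first, with "confidence" (0 to 1); they miss things now and then, are a little off and sometimes report something else, mostly with a low value. They report only what shows in the picture. A call takes as long as a camera call. They do not tell look-alikes from the thing itself.
- nets.recognise(picture, label): "xyz" ([x, y, z] in mm, in world coordinates, good to about 4 mm: the middle of the surface that is visible of it).
- nets.outline_of(picture, label): "pixels" (480x640 bool, what is visible of it).
- nets.pinpoint(picture, label): "xyz" ([x, y, z] in mm, in world coordinates, good to about 4 mm: a listed point, or the origin of a listed thing).
The state is a dict: "clock": time; "joints": joint angles; "joint_vel": joint speeds; "joint_efforts": joint torques, N m; "position": TCP position; "ee_rot": TCP orientation; "contact_force": force on the tool from outside, world axes, zero at the start; "wrist_torque": the same for the moment, N m; "gripper_width": finger opening in mm.
Only numpy, scipy, OpenCV 4.12 (cv2) and the standard library are available. Lean on these libraries where they do the work, as an engineer would, in place of code of your own. Each camera call takes 0.05 s, during which the arm holds its last target.

## Task

Set every glaze-test tile that is lying out into a cork bed of the carrier sheet, one tile to a bed, and press each down until its pad is on its stop and the tile sits level. When all of them are bedded, slide the carrier, tiles and all, onto the rail pair of the ware rack that is marked by the blue block in its side bracket, fully home against the back stop. Leave the blue block, the jug and the saucer where they are.

Things in the scene. Friction and masses are not known exactly. Their poses are not given: they have to be found in the camera images.
- tile0: square stoneware glaze-test tile, 46 x 46 x 12 mm, about 55 g, buff clay with a teal top; origin at the centre of its underside, z up through the glazed face, x and y along its edges. Absent (None) in some starts. It starts flat on the work surface.
- tile1: square stoneware glaze-test tile, 46 x 46 x 12 mm, about 55 g, buff clay with a rust-red top; origin at the centre of its underside, z up through the glazed face, x and y along its edges. Absent (None) in some starts. It starts flat on the work surface.
- tile2: square stoneware glaze-test tile, 46 x 46 x 12 mm, about 55 g, buff clay with an ochre top; origin at the centre of its underside, z up through the glazed face, x and y along its edges. Absent (None) in some starts. It starts flat on the work surface.
- tile3: square stoneware glaze-test tile, 46 x 46 x 12 mm, about 55 g, buff clay with a slate-blue top; origin at the centre of its underside, z up through the glazed face, x and y along its edges. Absent (None) in some starts. It starts flat on the work surface.
- carrier: loose carrier, about 0.4 kg: aluminium sheet 170 (its x) x 272 (its y) x 3 mm, origin at the centre of its underside, flat on the work surface at the start. A plywood deck 120 mm wide (x) covers its full length, leaving 25 mm bare margins along the long sides, which ride on the rails. The same both ways round. In the deck are four square beds in one row along y.
- deck (a point): centre of the deck's top plane, 15 mm above the carrier's underside. Beds, 52 x 52 mm, centred at x = 0, y = -104, -46, 46, 104 mm, have cork pads for floors: 4 mm below the deck top when up (tile 8 mm proud), 9 mm when down (tile 3 mm proud, underside 6 mm above the carrier's). Any tile fits any bed, any square way round.
- grip (a point): top centre of the dark wooden grip plate in the middle of the carrier, 74 mm above the carrier's underside; the plate is 60 mm along x, 14 mm thick along y, rising 59 mm from the deck. Pinch it from above across its thickness; the carrier nearly balances there.
- rack: fixed metal ware rack, open on top and at its mouth (-y end); origin on the work surface under its middle; the carrier slides in along +y. Three rail pairs, tops 50, 100, 150 mm above the work surface, y = -140 to 140 mm, inner edges at x = +-70 mm. Guides at x = +-89 mm, 20 mm above rail tops, leave 4 mm play each side. Four posts at x = +-100, y = +-120 mm, 197 mm tall.
- mouth (a point): middle of the rack's mouth at work-surface height: the front ends of the rails, 140 mm from the rack's origin along its -y. From here the guides flare outward over a further 31 mm, to x = +-100 mm.
- stop (a point): middle of the inner face of the back stop (a steel bar across the back of each rail pair), given at work-surface height, at y = 138 mm of the rack. The carrier is fully home when its end meets the stop; its origin is then 2 mm past the rack's in +y.
- marker0: bright blue marker block, 34 x 30 x 30 mm, standing in the bracket of the lowest rail pair, on the outside of the rack's +x side (x = 115, y = -80 mm of the rack); origin at the centre of its underside, level with that pair's top faces (50 mm). Exactly one of the three markers is there; the others are absent (None). To be left in place.
- marker1: bright blue marker block, 34 x 30 x 30 mm, standing in the bracket of the middle rail pair, on the outside of the rack's +x side (x = 115, y = -35 mm of the rack); origin at the centre of its underside, level with that pair's top faces (100 mm). Exactly one of the three markers is there; the others are absent (None). To be left in place.
- marker2: bright blue marker block, 34 x 30 x 30 mm, standing in the bracket of the top rail pair, on the outside of the rack's +x side (x = 115, y = 10 mm of the rack); origin at the centre of its underside, level with that pair's top faces (150 mm). Exactly one of the three markers is there; the others are absent (None). To be left in place.
- bed0 (a joint): how far the cork pad of the carrier's bed at y = -104 mm has been pressed down: 0 = up as at the start, 0.005 m = on its stop. It moves straight down with a stiff friction fit (about 5 N) and stays where it is left.
- bed1 (a joint): how far the cork pad of the carrier's bed at y = -46 mm has been pressed down: 0 = up as at the start, 0.005 m = on its stop. It moves straight down with a stiff friction fit (about 5 N) and stays where it is left.
- bed2 (a joint): how far the cork pad of the carrier's bed at y = 46 mm has been pressed down: 0 = up as at the start, 0.005 m = on its stop. It moves straight down with a stiff friction fit (about 5 N) and stays where it is left.
- bed3 (a joint): how far the cork pad of the carrier's bed at y = 104 mm has been pressed down: 0 = up as at the start, 0.005 m = on its stop. It moves straight down with a stiff friction fit (about 5 N) and stays where it is left.
- jug: unglazed stoneware jug, 165 mm tall, 124 mm wide, standing on the banding wheel at the right; origin at the centre of its underside. To be left alone.
- saucer: pale blue porcelain saucer, 140 mm across, on the far side of the table; origin at the centre of its underside. To be left alone.
Things that resemble listed ones, but are neither listed nor needed, are in the scene too. Leave any green or purple look-alike of the tile2 alone.

How it is judged (in metres and radians):
On the way, in this order (a step that is already met when the one before it is completed fails the run):
1. every tile present is bedded and pressed home in the carrier, before the carrier goes into the rack (z of tile0 in the frame of carrier between 0.002 and 0.0085 m and x of tile0 in the frame of carrier between -0.008 and 0.008 m and y of tile0 in the frame of carrier between -0.135 and 0.135 m and angle between the z axis of each of tile0, tile1, tile2, tile3 and the z axis of carrier, either way round below 0.06 rad and z of tile1 in the frame of carrier between 0.002 and 0.0085 m and x of tile1 in the frame of carrier between -0.008 and 0.008 m and y of tile1 in the frame of carrier between -0.135 and 0.135 m and z of tile2 in the frame of carrier between 0.002 and 0.0085 m and x of tile2 in the frame of carrier between -0.008 and 0.008 m and y of tile2 in the frame of carrier between -0.135 and 0.135 m and z of tile3 in the frame of carrier between 0.002 and 0.0085 m and x of tile3 in the frame of carrier between -0.008 and 0.008 m and y of tile3 in the frame of carrier between -0.135 and 0.135 m and horizontal distance between carrier and rack above 0.1 m), for 0.2 s.
2. the carrier is fully home on the marked rail pair (y of carrier in the frame of rack between -0.008 and 0.01 m and x of carrier in the frame of rack between -0.01 and 0.01 m and angle between carrier's own z axis and vertical below 0.04 rad and angle between the y axis of carrier and the y axis of rack, either way round below 0.06 rad and z of carrier in the frame of marker0 between -0.006 and 0.006 m and z of carrier in the frame of marker1 between -0.006 and 0.006 m and z of carrier in the frame of marker2 between -0.006 and 0.006 m), for 0.2 s.
At the end, for the whole second after the job is handed in: Each tile present is in a carrier bed, underside under 8.5 mm above the carrier's (6 = fully down), level with it to 0.06 rad; the carrier rests on the marked rails: height within 6 mm, tilt under 0.04 rad, heading 0.06 rad, sideways 10 mm, within 10 mm of the back stop (all of step 2 and z of tile0 in the frame of carrier between 0.002 and 0.0085 m and x of tile0 in the frame of carrier between -0.008 and 0.008 m and y of tile0 in the frame of carrier between -0.135 and 0.135 m and angle between the z axis of each of tile0, tile1, tile2, tile3 and the z axis of carrier, either way round below 0.06 rad and z of tile1 in the frame of carrier between 0.002 and 0.0085 m and x of tile1 in the frame of carrier between -0.008 and 0.008 m and y of tile1 in the frame of carrier between -0.135 and 0.135 m and z of tile2 in the frame of carrier between 0.002 and 0.0085 m and x of tile2 in the frame of carrier between -0.008 and 0.008 m and y of tile2 in the frame of carrier between -0.135 and 0.135 m and z of tile3 in the frame of carrier between 0.002 and 0.0085 m and x of tile3 in the frame of carrier between -0.008 and 0.008 m and y of tile3 in the frame of carrier between -0.135 and 0.135 m and linear speed of carrier below 0.02 m/s); the robot touches nothing.
It fails at once if the blue marker block is moved more than 20 mm (distance of marker0 from where it was at the start of the episode above 0.02 m).
It fails at once if the blue marker block is moved more than 20 mm (distance of marker1 from where it was at the start of the episode above 0.02 m).
It fails at once if the blue marker block is moved more than 20 mm (distance of marker2 from where it was at the start of the episode above 0.02 m).
It fails at once if the jug is moved more than 30 mm (distance of jug from where it was at the start of the episode above 0.03 m).
It fails at once if the saucer is moved more than 50 mm (distance of saucer from where it was at the start of the episode above 0.05 m).
Of tile0, tile1, tile2, tile3 only 3 to 4 are there at a start; the rules pass over those that are not, and their reading is None.
Of marker0, marker1, marker2 only 1 to 1 are there at a start; the rules pass over those that are not, and their reading is None.
At some moment in a run one of tile0, tile1, tile2, tile3 may be knocked a few centimetres aside while the robot is not near it.
It also fails if it takes over 208 s, if anything falls off the work surface, if the arm or the gripper's body presses on something with over 40 N, if the wrist force passes 120 N, or if a joint passes its speed limit or range.

## Working session

There is one attempt and no reset: what is moved stays moved. The work goes in short steps, Python scripts to look and compute and a tool call to move; the robot and the scene stay as the last step left them, time stands still between calls to the robot, and variables do not carry over. Pictures are saved under pics/ and viewed, and the job is handed in when it is done.

Besides the shell and the picture viewer there is one more tool, called after "Request:" in YAML: its name, and indented under it one key for each argument. apply_moves: Moves the arm, as the interface text tells. Its arguments: {"type":"object","properties":{"steps":{"type":"array"}},"required":["steps"]}

```bash
mkdir -p pics; ls
python3 - <<'E'
from bench import telemetry, get_image, workorder, nets, arm
import cv2
print(telemetry.read_state())
for n in ["top","side","wrist"]:
    p=get_image(n); cv2.imwrite(f"pics/{n}0.png",p["frame"]); print(n,{k:v for k,v in p.items() if k!="frame"})
E
```

```text
pics
{'clock': 0.0, 'joints': array([-9.13412837e-01,  3.85581903e-01,  6.63711623e-03, -5.00026196e-04,
       -1.19400186e+00, -2.58617136e-01]), 'joint_vel': array([ 2.14713794e-03,  1.89754569e-05,  1.35193196e-03, -7.84299726e-04,
       -7.87974134e-04, -2.26669310e-03]), 'joint_efforts': array([-5.92761603e-05, -3.92293239e+01,  1.88406301e+01,  4.18622687e+00,
       -4.57365881e-03,  3.74315917e-06]), 'position': array([ 242.46389983, -575.38284516,  212.81059197]), 'ee_rot': array([ 5.53121818e-01,  8.33099661e-01,  5.65781881e-04, -9.43321548e-04]), 'contact_force': array([ 0.14518959,  0.13473096, -0.27420646]), 'wrist_torque': array([-0.01288035, -0.05080201,  0.00291535]), 'gripper_width': 85.20666845346545}
top {'fx': 490.26761010188875, 'fy': 490.26761010188875, 'cx': 322.5278559312625, 'cy': 238.1753429201862, 'origin': array([ 493.28831819,   -8.32379247, 1321.9964942 ]), 'orientation': array([-0.6985516 ,  0.71340596, -0.03715422,  0.04119661]), 'shot': 1}
side {'fx': 582.1480310106494, 'fy': 582.1480310106494, 'cx': 325.63810932434717, 'cy': 246.8380108398703, 'origin': array([-101.30381377,  930.90215263,  820.98011125]), 'orientation': array([-0.28442421,  0.82564942, -0.46388727,  0.14904534]), 'shot': 2}
wrist {'fx': 385.21016049701217, 'fy': 385.21016049701217, 'cx': 316.7194967349427, 'cy': 230.3122801627562, 'origin': array([ 169.82201687, -607.01929857,  372.38793294]), 'orientation': array([0.54603697, 0.82325159, 0.12990377, 0.08500267]), 'shot': 3}
```

View pics/top0.png

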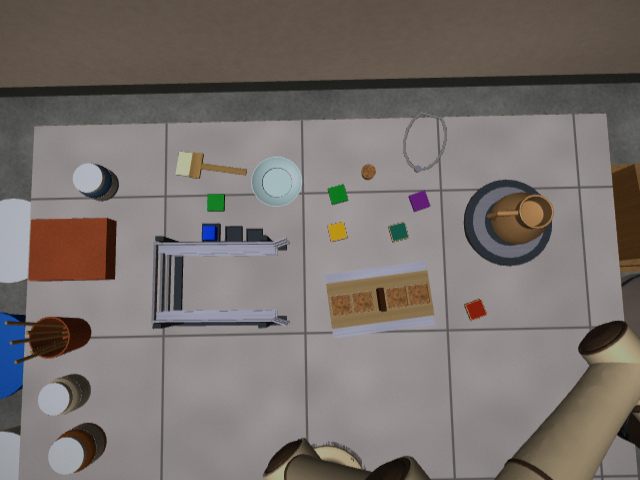

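View pics/side0.png

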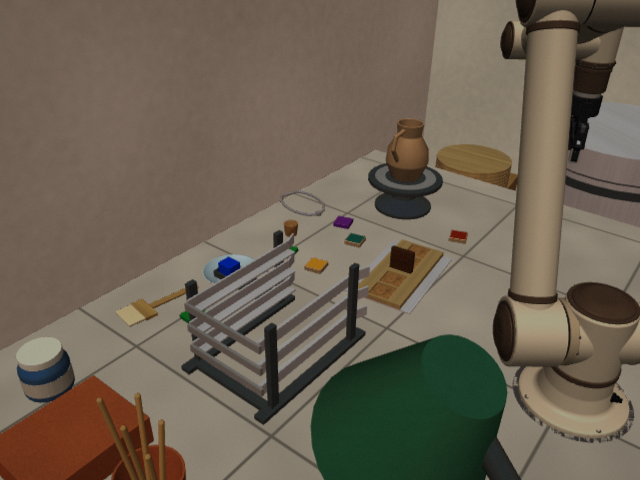

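View pics/wrist0.png

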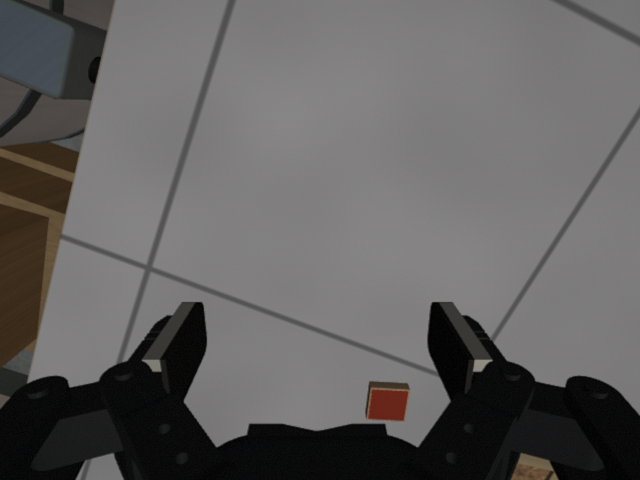

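```bash
cat > h.py <<'E'
import numpy as np, cv2
from scipy.spatial.transform import Rotation as R
from bench import telemetry, get_image, workorder, nets, arm
def proj(p,X):
    Rm=R.from_quat(p["orientation"]).as_matrix(); c=(np.asarray(X,float)-p["origin"])@Rm
    return np.c_[p["fx"]*c[...,0]/c[...,2]+p["cx"],p["fy"]*c[...,1]/c[...,2]+p["cy"]]
def back(p,uv,z):
    Rm=R.from_quat(p["orientation"]).as_matrix(); uv=np.atleast_2d(uv).astype(float)
    d=np.c_[(uv[:,0]-p["cx"])/p["fx"],(uv[:,1]-p["cy"])/p["fy"],np.ones(len(uv))]@Rm.T
    t=(z-p["origin"][2])/d[:,2]; return p["origin"]+d*t[:,None]
def shot(n,f,crop=None,s=1):
    p=get_image(n); im=p["frame"]
    if crop: x0,y0,x1,y1=crop; im=im[y0:y1,x0:x1]
    if s!=1: im=cv2.resize(im,None,fx=s,fy=s,interpolation=cv2.INTER_CUBIC)
    cv2.imwrite("pics/"+f,im); return p
def rect(p,mask,z,minarea=30):
    """back-project largest blobs to plane z, fit min-area rect -> centre, sizes, angle(mod 90)"""
    out=[]
    cs,_=cv2.findContours(mask.astype(np.uint8),cv2.RETR_EXTERNAL,cv2.CHAIN_APPROX_NONE)
    for c in sorted(cs,key=cv2.contourArea,reverse=True):
        if cv2.contourArea(c)<minarea: break
        w=back(p,c[:,0,:],z)[:,:2].astype(np.float32)
        (cx,cy),(a,b),an=cv2.minAreaRect(w)
        out.append((round(float(cx),1),round(float(cy),1),round(float(a),1),round(float(b),1),round(float((an+45)%90-45),1),c[:,0,:].mean(0).round()))
    return out
def hsv(p): return cv2.cvtColor(p["frame"],cv2.COLOR_BGR2HSV)
COL={"tile0":((80,80,40),(98,255,255)),"tile1":((0,150,100),(8,255,255)),"tile2":((18,140,150),(30,255,255))}
def cmask(p,n): return cv2.inRange(hsv(p),*COL[n])>0
def togo(x,y,z,yaw=None,st=None):
    """tool-frame shift (cm) and rotvec to reach world x,y,z mm with tool down and jaw axis at yaw deg (mod 180)"""
    st=st or telemetry.read_state()
    Rm=R.from_quat(st["ee_rot"]); d=Rm.inv().apply(np.array([x,y,z])-st["position"])/10
    jx=Rm.apply([1,0,0]); cur=np.degrees(np.arctan2(jx[1],jx[0]))
    rv=None
    if yaw is not None:
        dy=(yaw-cur+90)%180-90
        t=np.radians(cur+dy); X=np.array([np.cos(t),np.sin(t),0]); Z=np.array([0,0,-1.]); Y=np.cross(Z,X)
        rv=(Rm.inv()*R.from_matrix(np.c_[X,Y,Z])).as_rotvec().round(4)
    print("xyz",d.round(2),"rot",rv,"curyaw",round(cur,1),"j6",round(st["joints"][5],2),"j1",round(st["joints"][0],2))
def stt():
    s=telemetry.read_state(); print(s["clock"],s["position"].round(1),s["contact_force"].round(1),round(s["gripper_width"],1))
E
python3 - <<'E'
from h import *
print([(a,getattr(arm,a)) for a in dir(arm) if not a.startswith('_')])
p=shot("top","top1.png",(300,170,500,340),4)
cv2.imwrite("pics/top1b.png",cv2.resize(p["frame"][190:340,140:300],None,fx=4,fy=4))
for n in COL: print(n,rect(p,cmask(p,n),12))
for l in ["tile0","tile1","tile2","tile3","carrier","deck","grip","rack","mouth","stop","marker0","marker1","marker2"]:
    r=nets.pinpoint(p,l); print(l,[(x["xyz"].round(1) if hasattr(x["xyz"],'round') else x["xyz"],round(x["confidence"],2)) for x in r][:3])
s=get_image("side")
for l in ["tile3","marker0","marker1","marker2","deck","grip","mouth","stop"]:
    r=nets.pinpoint(s,l); print(l,[(np.round(x["xyz"],1),round(x["confidence"],2)) for x in r][:3])
E
```

```text
[('IKError', <class 'bench.IKError'>), ('nose_length', 22.0)]
tile0 [(653.5, -206.6, 37.3, 39.3, 12.9, array([398., 231.]))]
tile1 [(624.9, 684.3, 205.4, 164.8, -0.0, array([ 70., 252.])), (441.7, -402.8, 41.5, 41.5, 19.0, array([476., 309.]))]
tile2 [(657.1, -41.6, 43.2, 43.3, 11.4, array([337., 231.]))]
tile0 [([743.5, 287.6, 0.5], 0.89), ([757.6, -49.2, -2.0], 0.79), ([440.5, -407.1, -2.2], 0.78)]
tile1 [([743.5, 287.6, 0.5], 0.89), ([757.6, -49.2, -2.0], 0.79), ([440.5, -407.1, -2.2], 0.78)]
tile2 [([743.5, 287.6, 0.5], 0.89), ([757.6, -49.2, -2.0], 0.79), ([440.5, -407.1, -2.2], 0.78)]
tile3 [([743.5, 287.6, 0.5], 0.89), ([757.6, -49.2, -2.0], 0.79), ([440.5, -407.1, -2.2], 0.78)]
carrier [([469.5, -148.3, -0.6], 0.56)]
deck [([474.0, -150.8, 15.6], 0.58)]
grip [([471.1, -148.1, 73.9], 0.82), ([475.6, -150.6, 19.4], 0.71)]
rack []
mouth []
stop [([526.5, 396.8, 0.2], 0.65)]
marker0 [([641.1, 267.4, 146.9], 0.61)]
marker1 [([641.1, 267.4, 146.9], 0.61)]
marker2 [([641.1, 267.4, 146.9], 0.61)]
tile3 [(array([659.1, -46. ,   1. ]), 0.67), (array([ 443.2, -406.3,   -0.5]), 0.63), (array([ 650.1, -204.4,   -1. ]), 0.58)]
marker0 [(array([633.4, 266.2, 148.9]), 0.55)]
marker1 [(array([633.4, 266.2, 148.9]), 0.55)]
marker2 [(array([633.4, 266.2, 148.9]), 0.55)]
deck [(array([ 470.1, -151.9,   15.9]), 0.67)]
grip [(array([ 475.8, -145.5,   70.7]), 0.79)]
mouth []
stop [(array([524.8, 396.9,   4.4]), 0.88), (array([ 649.1, -206.7,   -1.4]), 0.7)]
```

View pics/top1.png

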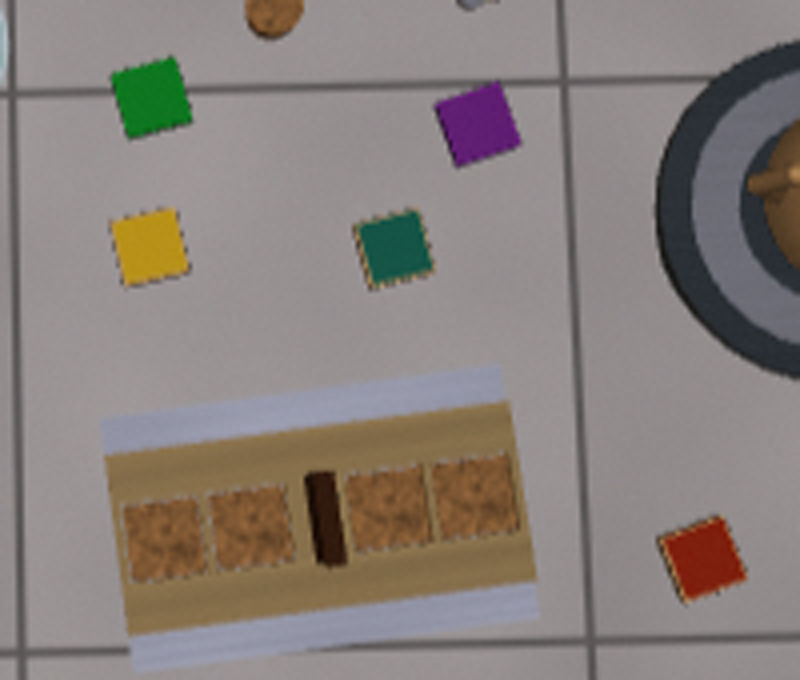

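View pics/top1b.png

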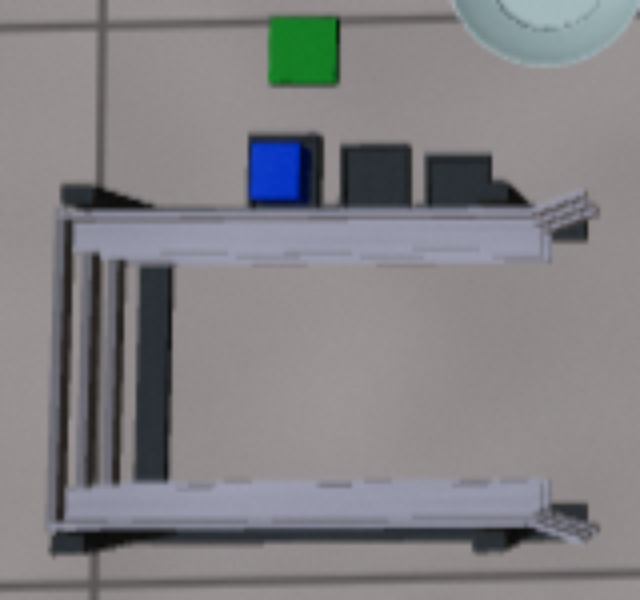

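Run:
```python
from h import *
p=get_image("wrist"); s=telemetry.read_state()
T=R.from_quat(s["ee_rot"])
print("cam in tool",T.inv().apply(p["origin"]-s["position"]).round(1),"axes",(T.inv()*R.from_quat(p["orientation"])).as_matrix().round(3))
print(proj(p,np.array([s["position"],s["position"]+[0,0,-22],[441.7,-402.8,12]])))
print(back(p,[[320,240],[0,0],[640,0],[320,0],[320,300]],12).round(0))
print(T.as_matrix().round(3))
for n in COL: print(n,rect(p,cmask(p,n),12))
```

```text
cam in tool [  -0.6  -79.3 -159.4] axes [[ 1.     0.001  0.   ]
 [-0.001  0.952  0.307]
 [ 0.    -0.307  0.952]]
[[317.77469026 288.32597393]
 [317.66470256 268.96187681]
 [388.09832139 406.11193882]]
[[ 285. -555.   12.]
 [ 195. -881.   12.]
 [ -11. -394.   12.]
 [  92. -637.   12.]
 [ 346. -529.   12.]]
[[-0.388  0.922  0.   ]
 [ 0.922  0.388 -0.   ]
 [-0.     0.    -1.   ]]
tile0 []
tile1 [(439.2, -403.8, 41.0, 41.0, 19.2, array([388., 404.]))]
tile2 []
```

Run:
```python
from h import *
togo(441,-403,200,19)
```

```text
xyz [ 8.24 24.99  1.39] rot [-0.0000e+00  1.0000e-04 -1.5036e+00] curyaw 112.9 j6 -0.26 j1 -0.91
```

Request:
apply_moves:
  steps:
    - {"hand": 1, "xyz": [8.2, 25, 1.4], "delta_rot": [0, 0, -1.504]}
    - {"hand": 1, "xyz": [8.2, 25, 1.4], "delta_rot": [0, 0, -1.504]}
    - {"hand": 1, "xyz": [8.2, 25, 1.4], "delta_rot": [0, 0, -1.504]}
    - {"hand": 1, "xyz": [8.2, 25, 1.4], "delta_rot": [0, 0, -1.504]}
    - {"hand": 1, "xyz": [8.2, 25, 1.4], "delta_rot": [0, 0, -1.504]}
    - {"hand": 1, "xyz": [8.2, 25, 1.4], "delta_rot": [0, 0, -1.504]}
    - {"hand": 1, "xyz": [8.2, 25, 1.4], "delta_rot": [0, 0, -1.504]}
    - {"hand": 1, "xyz": [8.2, 25, 1.4], "delta_rot": [0, 0, -1.504]}
    - {"hand": 1, "xyz": [8.2, 25, 1.4], "delta_rot": [0, 0, -1.504]}
    - {"hand": 1, "xyz": [8.2, 25, 1.4], "delta_rot": [0, 0, -1.504]}
    - {"hand": 1, "xyz": [8.2, 25, 1.4], "delta_rot": [0, 0, -1.504]}
    - {"hand": 1, "xyz": [8.2, 25, 1.4], "delta_rot": [0, 0, -1.504]}

```text
clock: 2.35
position: [441.4, -403.2, 200.0]
ee_rot: [-0.166, 0.986, -0.0, 0.0]
contact_force: [0.4, -0.2, 0.0]
gripper_width: 85.4
```

Run:
```python
from h import *
p=shot("wrist","w1.png"); t=shot("top","t1.png")
stt()
for n in COL: print(n,rect(p,cmask(p,n),12),rect(t,cmask(t,n),12))
togo(441,-403,150,19)
```

```text
2.45 [ 441.3 -403.3  200. ] [-0.2  0.1  0. ] 85.7
tile0 [(651.0, -207.7, 40.1, 40.0, 13.4, array([ 57., 307.]))] [(653.5, -206.6, 37.3, 39.3, 12.9, array([398., 231.]))]
tile1 [(439.9, -404.3, 41.0, 40.4, 19.2, array([318., 195.]))] [(624.9, 684.3, 164.9, 205.4, 0.0, array([ 75., 245.]))]
tile2 [] [(657.1, -41.6, 43.2, 43.3, 11.4, array([337., 231.]))]
xyz [0.02 0.04 5.  ] rot [-0.0001  0.0001 -0.0038] curyaw -161.2 j6 0.8 j1 -0.47
```

View pics/w1.png

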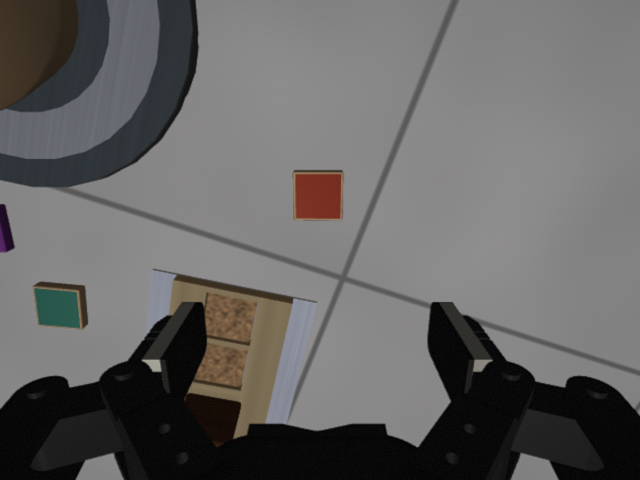

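View pics/t1.png

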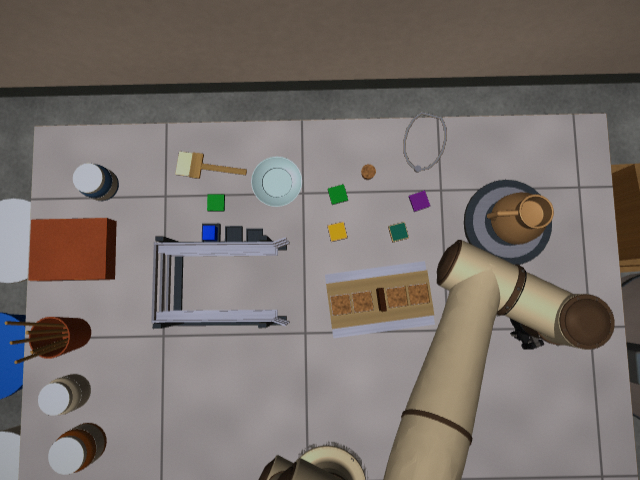

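Run:
```python
from h import *
togo(440,-404.2,24.5,19.2)
```

```text
xyz [ 0.16 -0.04 17.55] rot [-0.0001  0.0001 -0.0073] curyaw -161.2 j6 0.8 j1 -0.47
```

Request:
apply_moves:
  steps:
    - {"hand": 1, "xyz": [0.16, 0, 4], "delta_rot": [0, 0, -0.007]}
    - {"hand": 1, "xyz": [0.16, 0, 8], "delta_rot": [0, 0, -0.007]}
    - {"hand": 1, "xyz": [0.16, 0, 12], "delta_rot": [0, 0, -0.007]}
    - {"hand": 1, "xyz": [0.16, 0, 15], "delta_rot": [0, 0, -0.007]}
    - {"hand": 1, "xyz": [0.16, 0, 17], "delta_rot": [0, 0, -0.007]}
    - {"hand": 1, "xyz": [0.16, 0, 17.55], "delta_rot": [0, 0, -0.007]}
    - {"hand": 1, "xyz": [0.16, 0, 17.55], "delta_rot": [0, 0, -0.007]}

```text
clock: 3.03
position: [438.8, -403.4, 22.8]
ee_rot: [-0.166, 0.986, 0.001, -0.001]
contact_force: [0.1, 0.1, 0.4]
gripper_width: 85.4
```

Run:
```python
from h import *
p=shot("wrist","w2.png"); stt()
print(rect(p,cmask(p,"tile1"),12))
```

```text
3.0833 [ 440.  -404.1   24.6] [-0.2  0.2  0.8] 85.6
[(440.0, -404.1, 41.4, 41.2, 19.0, array([314., 275.]))]
```

View pics/w2.png

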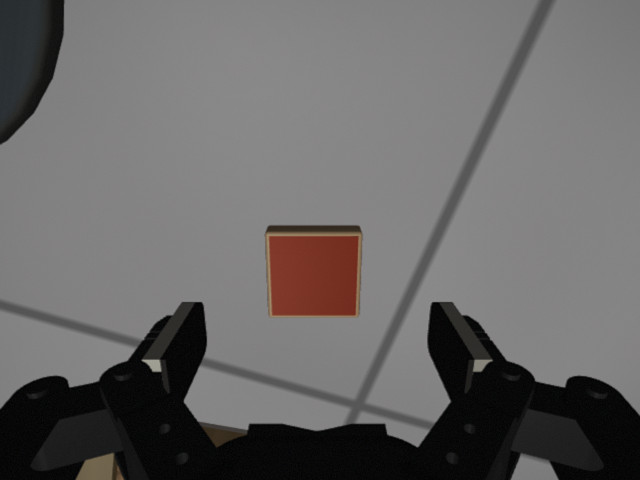

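Request:
apply_moves:
  steps:
    - {"hand": 0, "xyz": [0, 0, 0], "delta_rot": [0, 0, 0]}
    - {"hand": 0, "xyz": [0, 0, 0], "delta_rot": [0, 0, 0]}
    - {"hand": 0, "xyz": [0, 0, 0], "delta_rot": [0, 0, 0]}
    - {"hand": 0, "xyz": [0, 0, 0], "delta_rot": [0, 0, 0]}
    - {"hand": 0, "xyz": [0, 0, 0], "delta_rot": [0, 0, 0]}
    - {"hand": 0, "xyz": [0, 0, 0], "delta_rot": [0, 0, 0]}
    - {"hand": 0, "xyz": [0, 0, 0], "delta_rot": [0, 0, 0]}

```text
clock: 3.67
position: [439.8, -403.8, 24.6]
ee_rot: [-0.167, 0.986, -0.0, 0.0]
contact_force: [0.1, -0.1, 0.5]
gripper_width: 0.7
```

Run:
```python
from h import *
p=shot("wrist","w3.png"); stt()
print(rect(p,cmask(p,"tile1"),12))
```

```text
3.7167 [ 439.7 -403.8   24.5] [0.4 0.4 0.5] -0.3
[(440.0, -404.0, 41.6, 40.5, 19.2, array([315., 272.]))]
```

View pics/w3.png

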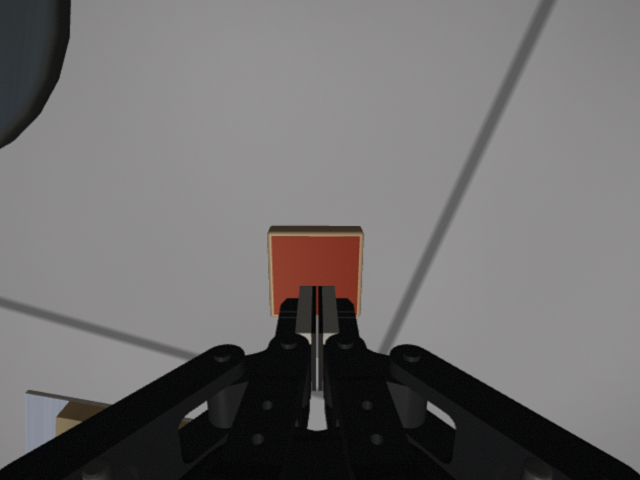

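Run:
```python
from h import *
p=shot("side","s3.png",(380,130,540,280),5)
s=telemetry.read_state()
T=R.from_quat(s["ee_rot"])
for z in (-30,-14,0,22): print(z,((proj(p,s["position"]+T.apply([0,0,z]))[0]-[380,130])*5).round())
```

```text
-30 [403. 453.]
-14 [399. 479.]
0 [396. 501.]
22 [390. 535.]
```

View pics/s3.png

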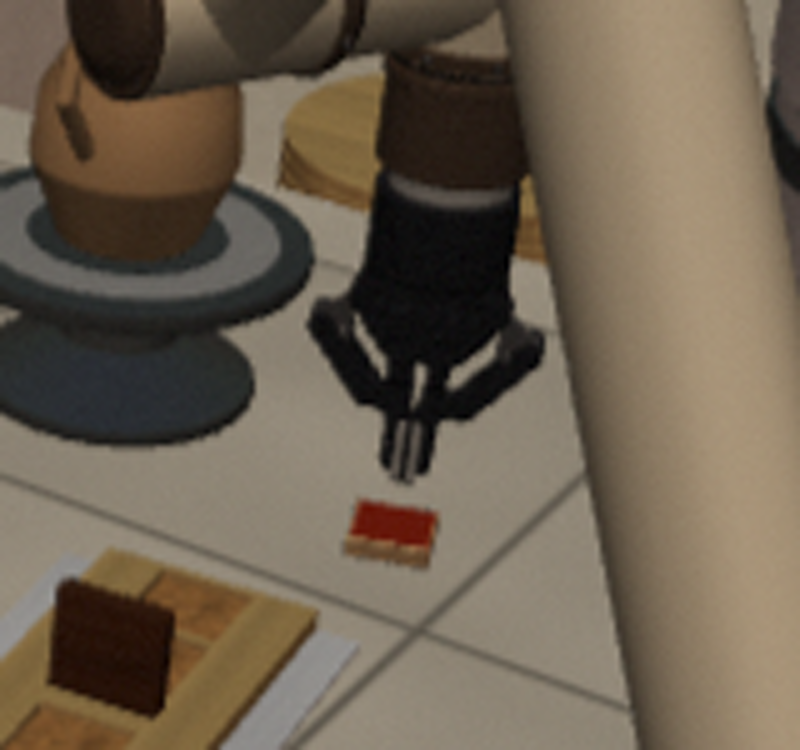

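Request:
apply_moves:
  steps:
    - {"hand": 0, "xyz": [0, 0, 1], "delta_rot": [0, 0, 0]}
    - {"hand": 0, "xyz": [0, 0, 1.8], "delta_rot": [0, 0, 0]}
    - {"hand": 0, "xyz": [0, 0, 2.0], "delta_rot": [0, 0, 0]}
    - {"hand": 0, "xyz": [0, 0, 2.1], "delta_rot": [0, 0, 0]}
    - {"hand": 0, "xyz": [0, 0, 2.1], "delta_rot": [0, 0, 0]}

```text
clock: 4.18
position: [439.4, -403.6, 2.6]
ee_rot: [-0.167, 0.986, 0.0, -0.001]
contact_force: [0.4, 0.8, -0.4]
gripper_width: 0.3
```

Run:
```python
from h import *
p=shot("side","s4.png",(380,130,540,280),5);stt()
```

```text
4.2333 [ 439.7 -403.8    3. ] [0.3 0.5 0.9] 0.1
```

View pics/s4.png

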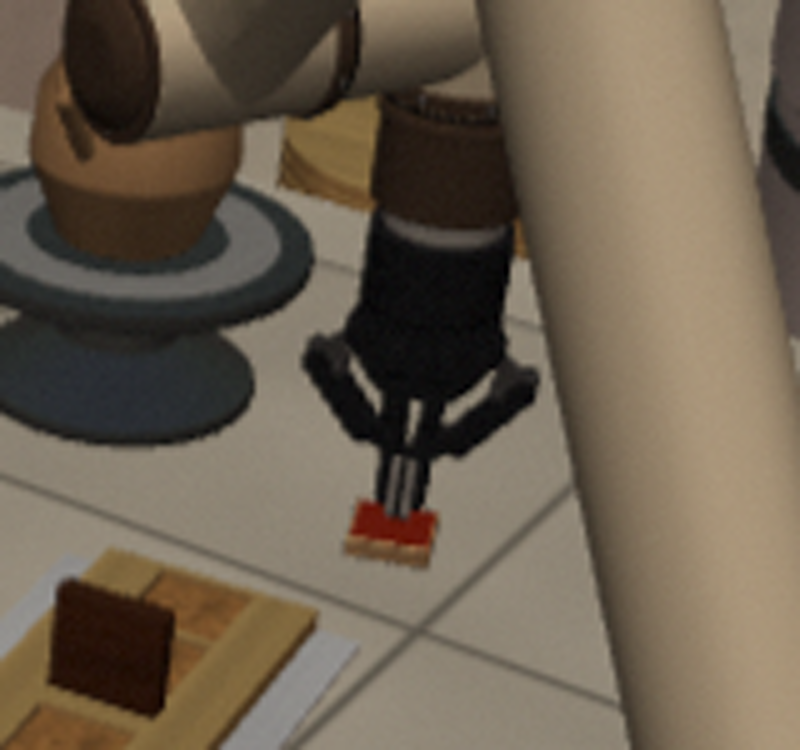

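Request:
apply_moves:
  steps:
    - {"hand": 0, "xyz": [0, 0, 0.2], "delta_rot": [0, 0, 0]}
    - {"hand": 0, "xyz": [0, 0, 0.3], "delta_rot": [0, 0, 0]}
    - {"hand": 0, "xyz": [0, 0, 0.3], "delta_rot": [0, 0, 0]}

```text
clock: 4.48
position: [439.7, -403.8, 0.3]
ee_rot: [-0.167, 0.986, 0.0, -0.0]
contact_force: [0.6, 0.2, 0.9]
gripper_width: -0.0
```

Request:
apply_moves:
  steps:
    - {"hand": 0, "xyz": [0, 0, 0.1], "delta_rot": [0, 0, 0]}
    - {"hand": 0, "xyz": [0, 0, 0.15], "delta_rot": [0, 0, 0]}
    - {"hand": 0, "xyz": [0, 0, 0.15], "delta_rot": [0, 0, 0]}

```text
clock: 4.73
position: [439.7, -403.8, -1.1]
ee_rot: [-0.167, 0.986, 0.0, -0.0]
contact_force: [-0.1, -0.3, -0.0]
gripper_width: -0.0
```

Request:
apply_moves:
  steps:
    - {"hand": 0, "xyz": [0, 0, 0.1], "delta_rot": [0, 0, 0]}
    - {"hand": 0, "xyz": [0, 0, 0.15], "delta_rot": [0, 0, 0]}
    - {"hand": 0, "xyz": [0, 0, 0.15], "delta_rot": [0, 0, 0]}

```text
clock: 4.98
position: [439.6, -403.7, -2.7]
ee_rot: [-0.167, 0.986, 0.0, -0.0]
contact_force: [-0.2, 0.4, -0.2]
gripper_width: 0.1
```

Request:
apply_moves:
  steps:
    - {"hand": 0, "xyz": [0, 0, 0.1], "delta_rot": [0, 0, 0]}
    - {"hand": 0, "xyz": [0, 0, 0.15], "delta_rot": [0, 0, 0]}
    - {"hand": 0, "xyz": [0, 0, 0.15], "delta_rot": [0, 0, 0]}

```text
clock: 5.23
position: [439.6, -403.8, -4.2]
ee_rot: [-0.167, 0.986, 0.0, -0.0]
contact_force: [0.4, 0.7, -0.4]
gripper_width: 0.0
```

Request:
apply_moves:
  steps:
    - {"hand": 0, "xyz": [0, 0, 0.1], "delta_rot": [0, 0, 0]}
    - {"hand": 0, "xyz": [0, 0, 0.15], "delta_rot": [0, 0, 0]}
    - {"hand": 0, "xyz": [0, 0, 0.15], "delta_rot": [0, 0, 0]}

```text
clock: 5.48
position: [439.8, -403.8, -5.3]
ee_rot: [-0.167, 0.986, -0.0, 0.0]
contact_force: [0.1, 0.9, 2.2]
gripper_width: -0.3
```

Run:
```python
from h import *
p=shot("wrist","w5.png");p=shot("side","s5.png",(420,190,500,265),10);stt()
```

```text
5.5833 [ 439.8 -403.9   -5.3] [0.5 1.4 4.2] 0.4
```

View pics/s5.png

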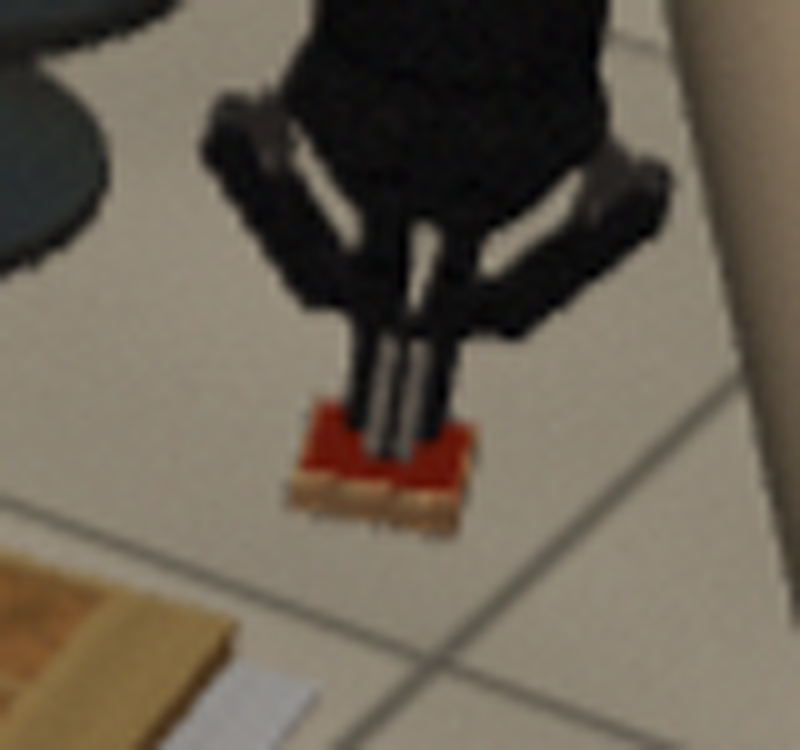

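View pics/w5.png

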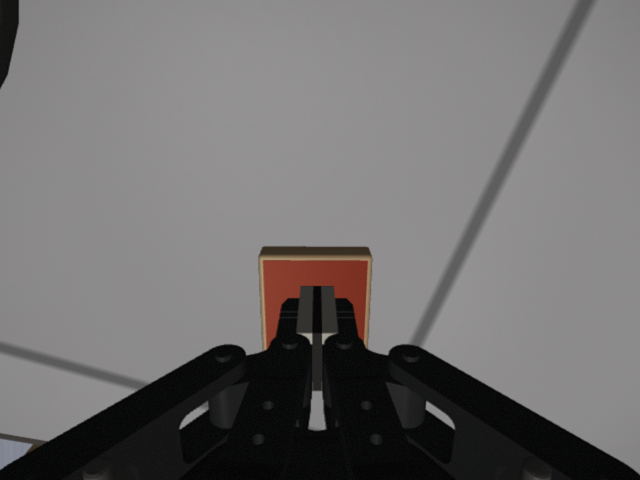

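Request:
apply_moves:
  steps:
    - {"hand": 1, "xyz": [0, 0, -1], "delta_rot": [0, 0, 0]}
    - {"hand": 1, "xyz": [0, 0, -1], "delta_rot": [0, 0, 0]}
    - {"hand": 1, "xyz": [0, 0, -1], "delta_rot": [0, 0, 0]}
    - {"hand": 1, "xyz": [0, 0, -1], "delta_rot": [0, 0, 0]}
    - {"hand": 1, "xyz": [0, 0, -1], "delta_rot": [0, 0, 0]}
    - {"hand": 1, "xyz": [0, 0, -1], "delta_rot": [0, 0, 0]}
    - {"hand": 1, "xyz": [0, 0, 0], "delta_rot": [0, 0, 0]}
    - {"hand": 1, "xyz": [0, 0, 0.8], "delta_rot": [0, 0, 0]}
    - {"hand": 1, "xyz": [0, 0, 1.0], "delta_rot": [0, 0, 0]}
    - {"hand": 1, "xyz": [0, 0, 1.0], "delta_rot": [0, 0, 0]}

```text
clock: 6.42
position: [438.7, -403.2, -17.2]
ee_rot: [-0.167, 0.986, 0.001, -0.001]
contact_force: [0.4, 0.1, 0.9]
gripper_width: 85.6
```

Request:
apply_moves:
  steps:
    - {"hand": 0, "xyz": [0, 0, 0], "delta_rot": [0, 0, 0]}
    - {"hand": 0, "xyz": [0, 0, 0], "delta_rot": [0, 0, 0]}
    - {"hand": 0, "xyz": [0, 0, 0], "delta_rot": [0, 0, 0]}
    - {"hand": 0, "xyz": [0, 0, 0], "delta_rot": [0, 0, 0]}
    - {"hand": 0, "xyz": [0, 0, 0], "delta_rot": [0, 0, 0]}
    - {"hand": 0, "xyz": [0, 0, 0], "delta_rot": [0, 0, 0]}
    - {"hand": 0, "xyz": [0, 0, 0], "delta_rot": [0, 0, 0]}

```text
clock: 7.0
position: [440.3, -404.1, -14.8]
ee_rot: [-0.167, 0.986, -0.001, 0.001]
contact_force: [0.2, 1.5, 4.6]
gripper_width: 44.0
```

Run:
```python
from h import *
p=shot("wrist","w6.png");print(rect(p,cmask(p,"tile1"),12));p=shot("side","s6.png",(420,190,500,265),10);stt()
```

```text
[(439.8, -404.7, 41.5, 41.1, 19.3, array([317., 316.]))]
7.1 [ 440.3 -404.1  -14.8] [0.6 1.2 5.9] 44.0
```

View pics/s6.png

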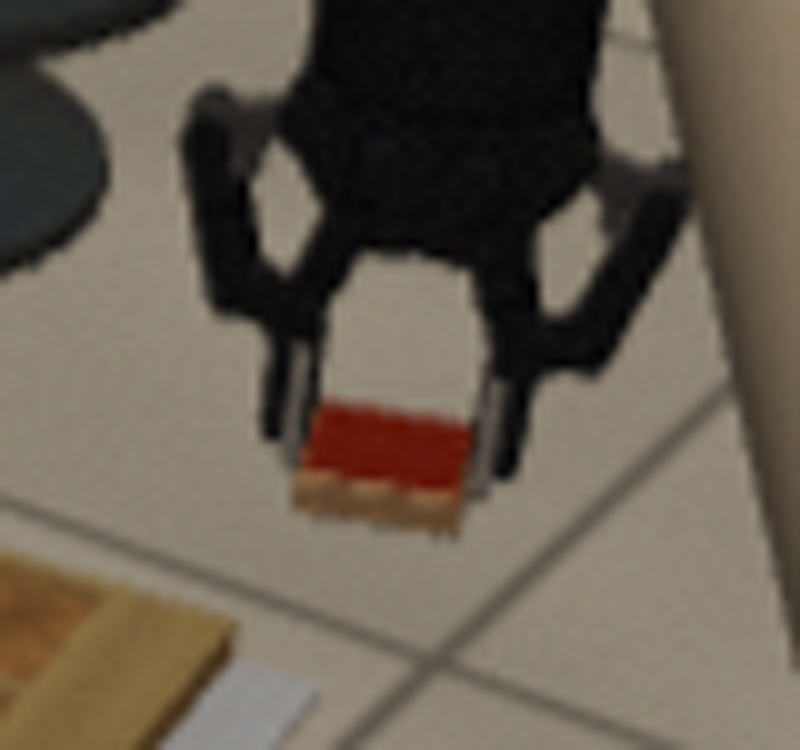

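View pics/w6.png

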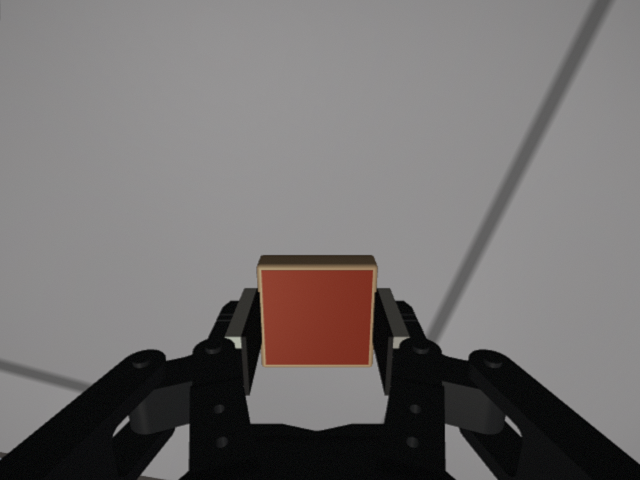

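Run:
```python
from h import *
togo(458,-330,130,7.6)
```

```text
xyz [ -4.12   6.4  -14.49] rot [-0.0012  0.001   0.2027] curyaw -160.8 j6 0.81 j1 -0.47
```

Request:
apply_moves:
  steps:
    - {"hand": 0, "xyz": [0, 0, -2], "delta_rot": [0, 0, 0]}
    - {"hand": 0, "xyz": [0, 0, -5], "delta_rot": [0, 0, 0]}
    - {"hand": 0, "xyz": [0, 0, -9], "delta_rot": [0, 0, 0]}
    - {"hand": 0, "xyz": [-2, 3, -12], "delta_rot": [0, 0, 0.1]}
    - {"hand": 0, "xyz": [-4.1, 6.4, -14.5], "delta_rot": [0, 0, 0.2]}
    - {"hand": 0, "xyz": [-4.1, 6.4, -14.5], "delta_rot": [0, 0, 0.2]}
    - {"hand": 0, "xyz": [-4.1, 6.4, -14.5], "delta_rot": [0, 0, 0.2]}
    - {"hand": 0, "xyz": [-4.1, 6.4, -14.5], "delta_rot": [0, 0, 0.2]}

```text
clock: 7.77
position: [457.1, -329.2, 129.0]
ee_rot: [-0.068, 0.998, 0.0, -0.0]
contact_force: [0.3, 0.6, -1.0]
gripper_width: 44.4
```

Run:
```python
from h import *
p=shot("wrist","w7.png");stt();t=shot("top","t7.png",(300,240,460,360),5)
for n in COL: print(n,rect(p,cmask(p,n),12),rect(t,cmask(t,n),12))
for q in (p,t):
  for l in ("deck","grip","carrier"):
    print(l,[(np.round(x["xyz"],1),round(x["confidence"],2)) for x in nets.pinpoint(q,l)][:3])
```

```text
7.8167 [ 456.6 -329.6  128.2] [ 0.4 -0.1 -0.6] 44.0
tile0 [(651.0, -207.7, 40.4, 40.4, 13.4, array([ 62., 327.]))] [(653.5, -206.6, 37.3, 39.3, 12.9, array([398., 231.]))]
tile1 [(444.6, -244.8, 86.4, 85.8, 7.9, array([317., 316.]))] [(624.9, 684.3, 164.9, 205.3, 0.0, array([ 70., 245.]))]
tile2 [] [(657.0, -41.5, 43.2, 43.3, 11.0, array([337., 231.]))]
deck [(array([ 473.4, -154.5,   11. ]), 0.91)]
grip []
carrier [(array([ 472.4, -151.3,    0.8]), 0.92)]
deck [(array([ 481. , -151.7,   17.3]), 0.68)]
grip [(array([ 470.4, -147.5,   74.2]), 0.76)]
carrier [(array([ 470.4, -149.4,    5. ]), 0.61)]
```

View pics/w7.png

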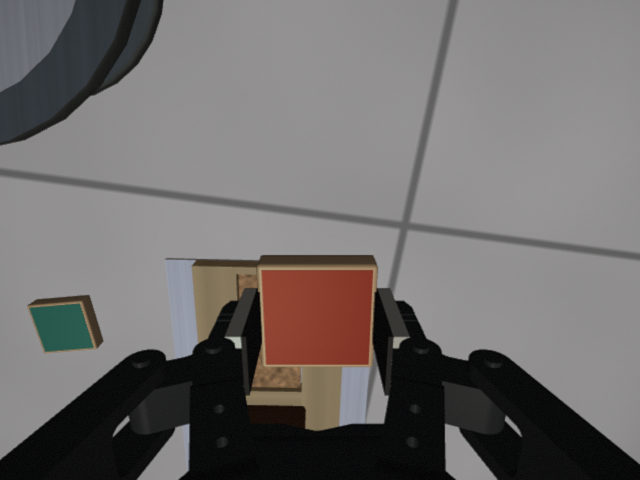

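View pics/t7.png

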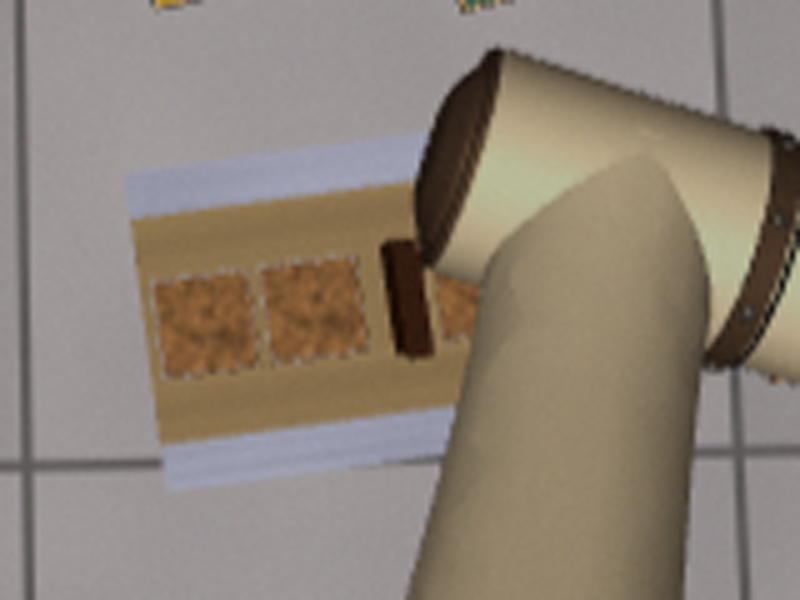

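Run:
```python
from h import *
t=get_image("top")
f=cv2.imread("pics/top0.png"); h=cv2.cvtColor(f,cv2.COLOR_BGR2HSV)
for uv in [(345,275),(345,265),(340,305),(310,350)]: print(uv,h[uv[1],uv[0]])
m=cv2.inRange(h,(5,60,40),(28,255,255)); m[:250]=0;m[345:]=0;m[:,:315]=0;m[:,450:]=0
m=cv2.morphologyEx(m,cv2.MORPH_CLOSE,np.ones((5,5)))
print(rect(t,m>0,15))
# w1 camera at that pose: same tool->cam transform
p=get_image("wrist"); s=telemetry.read_state(); T=R.from_quat(s["ee_rot"])
rel=T.inv().apply(p["origin"]-s["position"]); rr=T.inv()*R.from_quat(p["orientation"])
T1=R.from_quat(np.array([-0.166,0.986,0,0])/np.hypot(.166,.986))
w1=dict(p); w1["origin"]=np.array([441.3,-403.3,200.])+T1.apply(rel); w1["orientation"]=(T1*rr).as_quat()
f1=cv2.imread("pics/w1.png")
w1["frame"]=f1; print(rect(w1,cmask(w1,"tile1"),12),rel.round(1))
cv2.imwrite("pics/w1c.png",cv2.resize(f1[255:455,140:330],None,fx=3,fy=3,interpolation=cv2.INTER_CUBIC))
print(back(w1,[(175,277),(294,299)],15).round(1),back(w1,[(152,270),(316,301)],3).round(1))
```

```text
(345, 275) [116  31 166]
(345, 265) [  0  12 155]
(340, 305) [ 14 151 133]
(310, 350) [  5  10 156]
[(473.9, -149.8, 118.1, 272.0, 6.6, array([379., 299.]))]
[(439.8, -404.6, 40.9, 40.4, 19.2, array([318., 195.]))] [   0.4  -79.5 -159.2]
[[ 545.3 -282.9   15. ]
 [ 428.  -298.3   15. ]] [[ 571.5 -276.1    3. ]
 [ 404.4 -297.3    3. ]]
```

View pics/w1c.png

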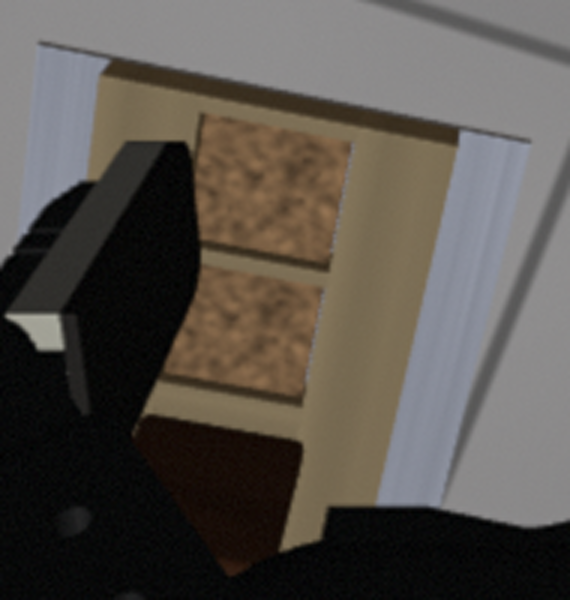

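```bash
cat >> h.py <<'E'
from scipy.optimize import least_squares
def cfit(p,obs,x0=(472,-150,7)):
    """obs: list of (u,v, X,Y,Z in carrier frame). fit carrier x,y,yaw(deg)"""
    o=np.array(obs,float)
    def w(q):
        a=np.radians(q[2]);c,s=np.cos(a),np.sin(a)
        return np.c_[q[0]+c*o[:,2]-s*o[:,3],q[1]+s*o[:,2]+c*o[:,3],o[:,4]]
    r=least_squares(lambda q:(proj(p,w(q))-o[:,:2]).ravel(),x0)
    return r.x.round(2),r.fun.reshape(-1,2).round(1)
E
python3 - <<'E'
from h import *
p=get_image("wrist"); s=telemetry.read_state(); T=R.from_quat(s["ee_rot"])
rel=T.inv().apply(p["origin"]-s["position"]); rr=T.inv()*R.from_quat(p["orientation"])
T1=R.from_quat(np.array([-0.166,0.986,0,0])/np.hypot(.166,.986))
w1=dict(p); w1["origin"]=np.array([441.3,-403.3,200.])+T1.apply(rel); w1["orientation"]=(T1*rr).as_quat()
f=lambda x,y:(140+x/3,255+y/3)
obs=[(*f(103,76),60,-136,15),(*f(457,145),-60,-136,15),(*f(40,42),85,-136,3),(*f(530,140),-85,-136,3),
(*f(200,112),26,-130,15),(*f(352,141),-26,-130,15),(*f(330,270),-26,-78,15),(*f(323,290),-26,-72,15),(*f(303,406),-26,-20,15)]
print(cfit(w1,obs))
E
```

```text
(array([ 471.58, -151.23,    6.55]), array([[-1.5, -0.7],
       [ 0.6,  0.1],
       [-1.2,  0.5],
       [ 0.6,  0.9],
       [-0.1, -0.5],
       [ 1. ,  0.1],
       [-0.3,  0.7],
       [ 1.1, -1.1],
       [-0.2,  0.3]]))
```

Run:
```python
from h import *
stt();togo(484.1,-254,30,6.6)
```

```text
8.3167 [ 457.3 -330.1  129.2] [ 0.   1.4 -0.7] 44.5
xyz [-3.68  7.18  9.92] rot [ 0.0002 -0.0004  0.0194] curyaw -172.3 j6 0.47 j1 -0.34
```

Request:
apply_moves:
  steps:
    - {"hand": 0, "xyz": [-1.8, 3.6, 2], "delta_rot": [0, 0, 0.019]}
    - {"hand": 0, "xyz": [-3.7, 7.2, 5], "delta_rot": [0, 0, 0.019]}
    - {"hand": 0, "xyz": [-3.7, 7.2, 8], "delta_rot": [0, 0, 0.019]}
    - {"hand": 0, "xyz": [-3.7, 7.2, 9.9], "delta_rot": [0, 0, 0.019]}
    - {"hand": 0, "xyz": [-3.7, 7.2, 9.9], "delta_rot": [0, 0, 0.019]}
    - {"hand": 0, "xyz": [-3.7, 7.2, 9.9], "delta_rot": [0, 0, 0.019]}
    - {"hand": 0, "xyz": [-3.7, 7.2, 9.9], "delta_rot": [0, 0, 0.019]}

```text
clock: 8.9
position: [485.6, -254.3, 31.8]
ee_rot: [-0.058, 0.998, -0.001, 0.001]
contact_force: [-0.0, -0.9, -0.9]
gripper_width: 44.0
```

Run:
```python
from h import *
p=shot("wrist","w8.png");stt();togo(484.1,-254,2.5,6.6)
```

```text
8.95 [ 485.8 -254.4   32.2] [-0.   0.6  0.3] 43.9
xyz [0.18 0.06 2.97] rot [-0.0015  0.0034  0.0006] curyaw -173.4 j6 0.3 j1 -0.19
```

View pics/w8.png

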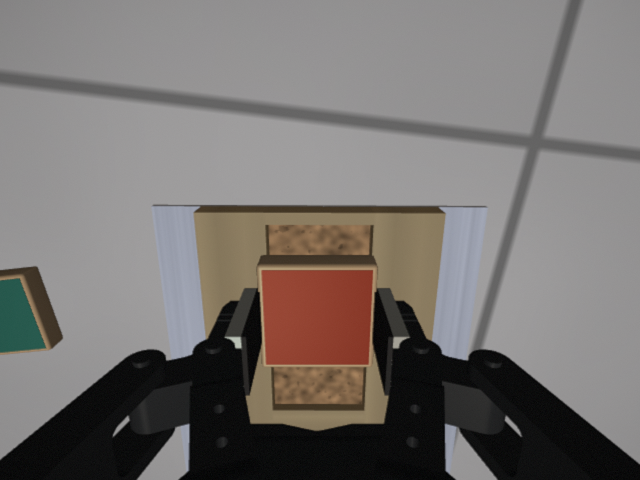

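Run:
```python
from h import *
p=get_image("wrist");stt()
cv2.imwrite("pics/w8b.png",cv2.resize(p["frame"][195:435,140:500],None,fx=2.2,fy=2.2,interpolation=cv2.INTER_CUBIC))
obs=[(195,211,60,-136,15),(444,211,-60,-136,15),(153,206,85,-136,3),(487,207,-85,-136,3),(267,225,26,-130,15),(373,225,-26,-130,15),(272,409,26,-78,15),(365,409,-26,-78,15)]
q,r=cfit(p,obs);print(q,r.tolist())
a=np.radians(q[2]);print("bed0",q[0]+104*np.sin(a),q[1]-104*np.cos(a))
for z in (45,48,50):
  print(rect(p,cmask(p,"tile1"),z))
```

```text
9.0 [ 485.7 -254.4   32.3] [ 0.  -0.7 -0.8] 44.0
[ 470.81 -140.42    6.6 ] [[0.5, 21.8], [-0.1, 22.4], [0.9, 19.4], [-1.5, 19.2], [-0.7, 19.6], [-0.1, 19.9], [-2.0, -71.9], [3.3, -71.6]]
bed0 482.7634636512581 -243.73076762244122
[(484.3, -246.6, 45.9, 45.4, 6.8, array([317., 316.]))]
[(484.5, -248.4, 45.0, 44.5, 6.8, array([317., 316.]))]
[(484.6, -249.6, 44.3, 43.9, 6.8, array([317., 316.]))]
```

View pics/w8b.png

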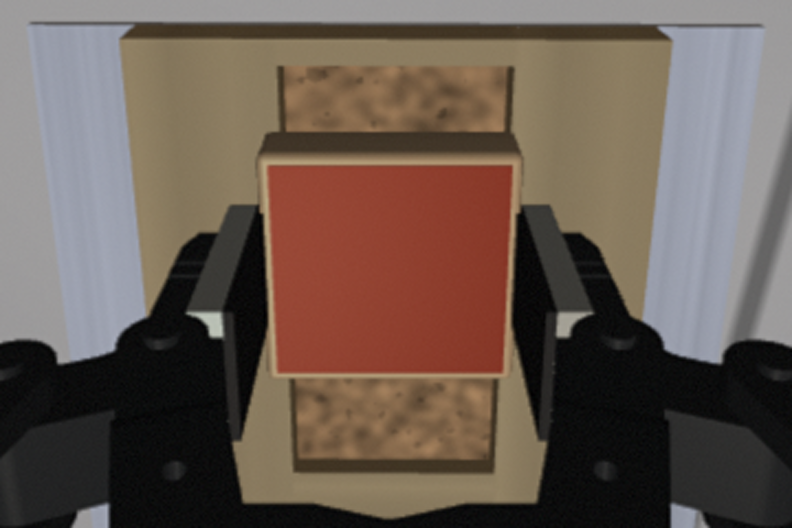

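Run:
```python
from h import *
p=get_image("wrist");stt()
obs=[(195.5,212.5,60,-136,15),(444,212.5,-60,-136,15),(153.5,205.5,85,-136,3),(487,206.5,-85,-136,3),(266.5,225,26,-130,15),(373.5,225,-26,-130,15),(273,409,26,-20,15),(365,409,-26,-20,15)]
q,r=cfit(p,obs);print(q,r.tolist())
a=np.radians(q[2]);print("bed0",q[0]+104*np.sin(a),q[1]-104*np.cos(a))
print(rect(p,cmask(p,"tile1"),59))
```

```text
9.05 [ 485.5 -254.3   32.2] [ 0.7 -0.2  0.5] 44.0
[ 471.79 -150.66    6.61] [[-1.8, -0.3], [2.3, 0.2], [-1.9, 0.4], [1.4, 0.1], [-0.8, -0.6], [0.6, -0.4], [0.3, 0.9], [-0.0, 1.3]]
bed0 483.7614945995827 -253.96867977596153
[(485.1, -254.6, 41.5, 40.7, 6.8, array([317., 316.]))]
```

Request:
apply_moves:
  steps:
    - {"hand": 0, "xyz": [0.12, 0.07, 0.5], "delta_rot": [0, 0, -0.002]}
    - {"hand": 0, "xyz": [0.12, 0.07, 1.5], "delta_rot": [0, 0, -0.002]}
    - {"hand": 0, "xyz": [0.12, 0.07, 2.5], "delta_rot": [0, 0, -0.002]}
    - {"hand": 0, "xyz": [0.12, 0.07, 2.8], "delta_rot": [0, 0, -0.002]}
    - {"hand": 0, "xyz": [0.12, 0.07, 3.1], "delta_rot": [0, 0, -0.002]}
    - {"hand": 0, "xyz": [0.12, 0.07, 3.1], "delta_rot": [0, 0, -0.002]}

```text
clock: 9.55
position: [482.5, -252.9, -1.7]
ee_rot: [-0.059, 0.998, 0.0, -0.001]
contact_force: [-0.5, 0.2, -1.0]
gripper_width: 44.0
```

Request:
apply_moves:
  steps:
    - {"hand": 0, "xyz": [0, 0, 0.2], "delta_rot": [0, 0, 0]}
    - {"hand": 0, "xyz": [0, 0, 0.4], "delta_rot": [0, 0, 0]}
    - {"hand": 0, "xyz": [0, 0, 0.4], "delta_rot": [0, 0, 0]}
    - {"hand": 0, "xyz": [0, 0, 0.4], "delta_rot": [0, 0, 0]}

```text
clock: 9.88
position: [483.6, -253.1, -4.2]
ee_rot: [-0.059, 0.998, -0.0, 0.001]
contact_force: [0.6, 0.3, 1.1]
gripper_width: 43.9
```

Run:
```python
from h import *
p=shot("wrist","w9.png");stt()
```

```text
9.9333 [ 483.6 -253.1   -4.2] [-0.3  0.   1.6] 44.1
```

View pics/w9.png

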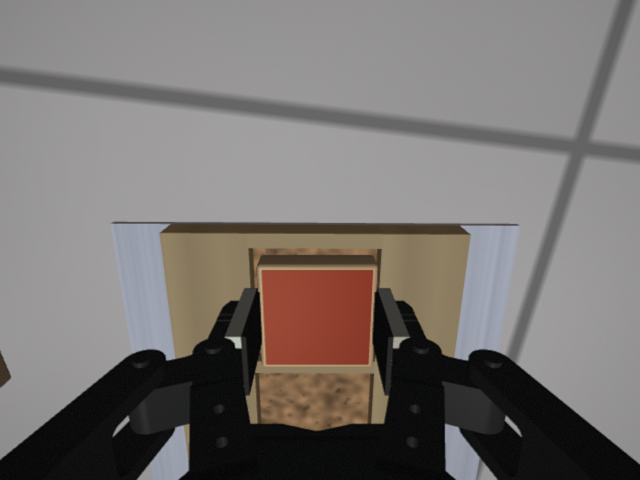

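Request:
apply_moves:
  steps:
    - {"hand": 1, "xyz": [0, 0, 0], "delta_rot": [0, 0, 0]}
    - {"hand": 1, "xyz": [0, 0, 0], "delta_rot": [0, 0, 0]}
    - {"hand": 1, "xyz": [0, 0, 0], "delta_rot": [0, 0, 0]}
    - {"hand": 1, "xyz": [0, 0, -2], "delta_rot": [0, 0, 0]}
    - {"hand": 0, "xyz": [0, 0, -4], "delta_rot": [0, 0, 0]}
    - {"hand": 0, "xyz": [0, 0, -4], "delta_rot": [0, 0, 0]}
    - {"hand": 0, "xyz": [0, 0, -4], "delta_rot": [0, 0, 0]}
    - {"hand": 0, "xyz": [0, 0, -4], "delta_rot": [0, 0, 0]}
    - {"hand": 0, "xyz": [0, 0, -4], "delta_rot": [0, 0, 0]}
    - {"hand": 0, "xyz": [0, 0, -4], "delta_rot": [0, 0, 0]}

```text
clock: 10.77
position: [482.4, -252.8, 34.5]
ee_rot: [-0.059, 0.998, 0.0, -0.001]
contact_force: [-0.0, 0.2, 0.5]
gripper_width: 12.5
```

Run:
```python
from h import *
p=shot("wrist","w10.png");stt()
print(rect(p,cmask(p,"tile1"),23))
togo(484,-254,7,6.6)
```

```text
10.8167 [ 482.5 -252.8   34.6] [-0.7 -0.4 -0.4] 4.4
[(483.0, -253.9, 41.3, 40.7, 6.8, array([315., 273.]))]
xyz [-0.14 -0.13  2.76] rot [ 0.0006 -0.0017  0.0027] curyaw -173.2 j6 0.3 j1 -0.19
```

View pics/w10.png

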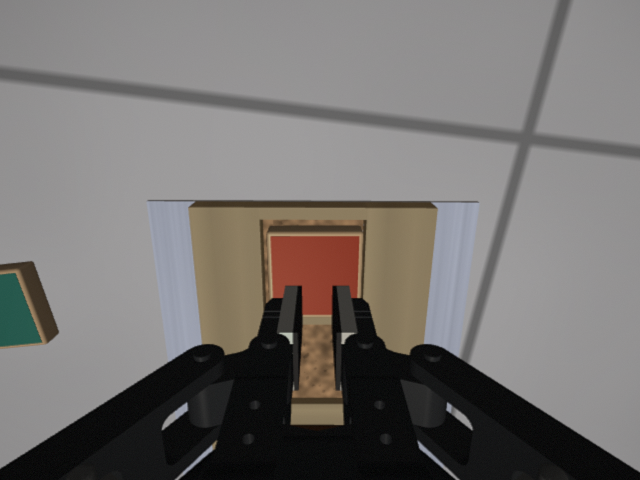

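Request:
apply_moves:
  steps:
    - {"hand": 0, "xyz": [-0.05, -0.12, 1.5], "delta_rot": [0, 0, 0]}
    - {"hand": 0, "xyz": [-0.05, -0.12, 2.4], "delta_rot": [0, 0, 0]}
    - {"hand": 0, "xyz": [-0.05, -0.12, 2.7], "delta_rot": [0, 0, 0]}
    - {"hand": 0, "xyz": [-0.05, -0.12, 2.9], "delta_rot": [0, 0, 0]}
    - {"hand": 0, "xyz": [-0.05, -0.12, 3.0], "delta_rot": [0, 0, 0]}
    - {"hand": 0, "xyz": [-0.05, -0.12, 3.1], "delta_rot": [0, 0, 0]}
    - {"hand": 0, "xyz": [-0.05, -0.12, 3.2], "delta_rot": [0, 0, 0]}
    - {"hand": 0, "xyz": [-0.05, -0.12, 3.2], "delta_rot": [0, 0, 0]}

```text
clock: 11.48
position: [483.4, -254.1, 3.7]
ee_rot: [-0.059, 0.998, 0.0, -0.0]
contact_force: [-0.6, 1.0, 1.9]
gripper_width: -0.3
```

Request:
apply_moves:
  steps:
    - {"hand": 0, "xyz": [0, 0, 0.1], "delta_rot": [0, 0, 0]}
    - {"hand": 0, "xyz": [0, 0, 0.2], "delta_rot": [0, 0, 0]}
    - {"hand": 0, "xyz": [0, 0, 0.2], "delta_rot": [0, 0, 0]}

```text
clock: 11.73
position: [483.7, -254.2, 1.5]
ee_rot: [-0.059, 0.998, -0.0, 0.0]
contact_force: [-2.8, -0.5, 4.3]
gripper_width: 0.2
```

Request:
apply_moves:
  steps:
    - {"hand": 0, "xyz": [0, 0, 0.1], "delta_rot": [0, 0, 0]}
    - {"hand": 0, "xyz": [0, 0, 0.1], "delta_rot": [0, 0, 0]}

```text
clock: 11.9
position: [483.8, -254.2, 0.6]
ee_rot: [-0.059, 0.998, -0.0, -0.0]
contact_force: [-2.4, 0.8, 6.2]
gripper_width: -0.1
```

Request:
apply_moves:
  steps:
    - {"hand": 0, "xyz": [0, 0, 0.1], "delta_rot": [0, 0, 0]}
    - {"hand": 0, "xyz": [0, 0, 0.1], "delta_rot": [0, 0, 0]}

```text
clock: 12.07
position: [483.8, -254.2, 0.6]
ee_rot: [-0.059, 0.998, -0.0, -0.0]
contact_force: [-4.7, 1.9, 11.5]
gripper_width: 0.0
```

Request:
apply_moves:
  steps:
    - {"hand": 0, "xyz": [0, 0, 0.1], "delta_rot": [0, 0, 0]}
    - {"hand": 0, "xyz": [0, 0, 0.1], "delta_rot": [0, 0, 0]}
    - {"hand": 0, "xyz": [0, 0, 0.1], "delta_rot": [0, 0, 0]}

```text
clock: 12.32
position: [483.9, -254.2, 0.5]
ee_rot: [-0.059, 0.998, -0.0, 0.0]
contact_force: [-6.2, 4.5, 18.3]
gripper_width: 0.2
```

Request:
apply_moves:
  steps:
    - {"hand": 0, "xyz": [0, 0, -1], "delta_rot": [0, 0, 0]}
    - {"hand": 0, "xyz": [0, 0, -5], "delta_rot": [0, 0, 0]}
    - {"hand": 1, "xyz": [0, 0, -9], "delta_rot": [0, 0, 0]}
    - {"hand": 1, "xyz": [0, 0, -12], "delta_rot": [0, 0, 0]}
    - {"hand": 1, "xyz": [0, 0, -12], "delta_rot": [0, 0, 0]}
    - {"hand": 1, "xyz": [0, 0, -12], "delta_rot": [0, 0, 0]}
    - {"hand": 1, "xyz": [0, 0, -12], "delta_rot": [0, 0, 0]}
    - {"hand": 1, "xyz": [0, 0, -12], "delta_rot": [0, 0, 0]}

```text
clock: 12.98
position: [483.0, -253.9, 116.9]
ee_rot: [-0.059, 0.998, 0.0, -0.001]
contact_force: [-0.2, 0.2, -0.2]
gripper_width: 72.4
```

Run:
```python
from h import *
p=shot("wrist","w11.png");stt();t=get_image("top")
for n in COL: print(n,rect(p,cmask(p,n),12),rect(t,cmask(t,n),12))
print("bed",rect(p,cmask(p,"tile1"),18))
togo(651,-207.7,110,13.3)
```

```text
13.0333 [ 483.  -253.9  116.8] [-0.6 -0.7 -0. ] 78.7
tile0 [(651.2, -207.5, 40.6, 40.6, 13.3, array([ 81., 256.]))] [(653.5, -206.6, 37.3, 39.3, 12.9, array([398., 231.]))]
tile1 [(483.0, -251.8, 42.2, 41.3, 6.8, array([316., 224.]))] [(624.8, 684.3, 164.8, 205.4, 0.0, array([ 71., 250.]))]
tile2 [] [(657.1, -41.7, 43.2, 43.0, 11.0, array([337., 231.]))]
bed [(483.2, -253.6, 41.2, 40.4, 6.8, array([316., 224.]))]
xyz [-17.22   2.62   0.64] rot [ 0.0012 -0.0025 -0.1142] curyaw -173.2 j6 0.3 j1 -0.19
```

View pics/w11.png

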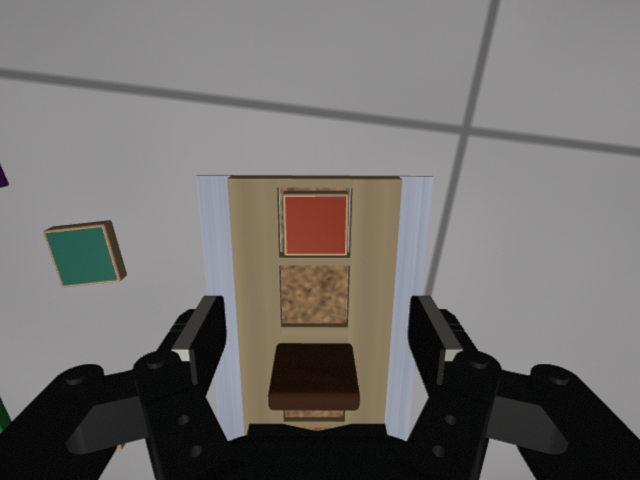

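Request:
apply_moves:
  steps:
    - {"hand": 1, "xyz": [-17.2, 2.6, 0.6], "delta_rot": [0, 0, -0.114]}
    - {"hand": 1, "xyz": [-17.2, 2.6, 0.6], "delta_rot": [0, 0, -0.114]}
    - {"hand": 1, "xyz": [-17.2, 2.6, 0.6], "delta_rot": [0, 0, -0.114]}
    - {"hand": 1, "xyz": [-17.2, 2.6, 0.6], "delta_rot": [0, 0, -0.114]}
    - {"hand": 1, "xyz": [-17.2, 2.6, 0.6], "delta_rot": [0, 0, -0.114]}
    - {"hand": 1, "xyz": [-17.2, 2.6, 0.6], "delta_rot": [0, 0, -0.114]}
    - {"hand": 1, "xyz": [-17.2, 2.6, 0.6], "delta_rot": [0, 0, -0.114]}
    - {"hand": 1, "xyz": [-17.2, 2.6, 0.6], "delta_rot": [0, 0, -0.114]}

```text
clock: 13.75
position: [650.0, -208.4, 111.6]
ee_rot: [-0.115, 0.993, 0.0, -0.001]
contact_force: [0.8, 0.3, -0.2]
gripper_width: 85.4
```

Run:
```python
from h import *
p=shot("wrist","w12.png");stt()
r=rect(p,cmask(p,"tile0"),12);print(r)
togo(r[0][0],r[0][1],-15,r[0][4])
```

```text
13.8 [ 650.  -208.6  112.2] [-0.2  0.2  0.3] 85.4
[(651.6, -207.5, 40.7, 40.5, 13.3, array([313., 224.]))]
xyz [-0.2   0.06 12.72] rot [ 0.0005 -0.0013 -0.001 ] curyaw -166.8 j6 0.31 j1 -0.07
```

View pics/w12.png

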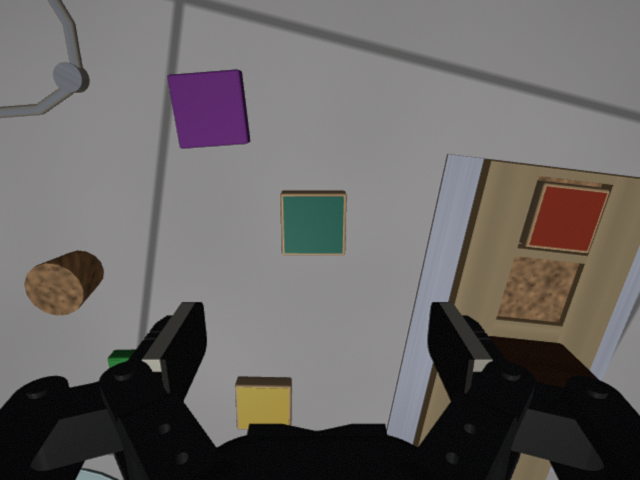

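Request:
apply_moves:
  steps:
    - {"hand": 1, "xyz": [-0.2, 0.06, 4], "delta_rot": [0, 0, 0]}
    - {"hand": 1, "xyz": [-0.2, 0.06, 8], "delta_rot": [0, 0, 0]}
    - {"hand": 1, "xyz": [-0.2, 0.06, 11], "delta_rot": [0, 0, 0]}
    - {"hand": 1, "xyz": [-0.2, 0.06, 12.4], "delta_rot": [0, 0, 0]}
    - {"hand": 1, "xyz": [-0.2, 0.06, 12.7], "delta_rot": [0, 0, 0]}
    - {"hand": 1, "xyz": [-0.2, 0.06, 12.7], "delta_rot": [0, 0, 0]}
    - {"hand": 1, "xyz": [-0.2, 0.06, 12.7], "delta_rot": [0, 0, 0]}

```text
clock: 14.38
position: [654.0, -207.7, -12.7]
ee_rot: [-0.116, 0.993, -0.0, 0.001]
contact_force: [0.7, -0.3, 0.9]
gripper_width: 85.5
```

Run:
```python
from h import *
p=get_image("wrist");stt()
r=rect(p,cmask(p,"tile0"),12);print(r)
togo(r[0][0],r[0][1],-15,r[0][4])
```

```text
14.4333 [ 654.5 -207.6  -12.2] [ 0.5  0.1 -0.1] 85.6
[(651.7, -207.8, 41.3, 40.8, 13.4, array([321., 315.]))]
xyz [0.28 0.04 0.28] rot [-0.0016  0.0035 -0.0018] curyaw -166.7 j6 0.3 j1 -0.07
```

Request:
apply_moves:
  steps:
    - {"hand": 1, "xyz": [0, 0, 0], "delta_rot": [0, 0, 0]}
    - {"hand": 1, "xyz": [0, 0, 0], "delta_rot": [0, 0, 0]}
    - {"hand": 1, "xyz": [0, 0, 0], "delta_rot": [0, 0, 0]}

```text
clock: 14.68
position: [653.9, -207.1, -13.3]
ee_rot: [-0.116, 0.993, -0.0, 0.001]
contact_force: [0.2, 0.5, -0.0]
gripper_width: 85.6
```

Run:
```python
from h import *
stt()
togo(651.7,-207.8,-15,13.4)
```

```text
14.6833 [ 653.9 -207.1  -13.3] [ 0.2  0.5 -0. ] 85.6
xyz [ 0.23 -0.02  0.17] rot [-0.0006  0.002  -0.0019] curyaw -166.7 j6 0.3 j1 -0.07
```

Request:
apply_moves:
  steps:
    - {"hand": 1, "xyz": [0.2, 0, 0.15], "delta_rot": [0, 0, 0]}
    - {"hand": 1, "xyz": [0.2, 0, 0.15], "delta_rot": [0, 0, 0]}
    - {"hand": 1, "xyz": [0.2, 0, 0.15], "delta_rot": [0, 0, 0]}
    - {"hand": 0, "xyz": [0.2, 0, 0.15], "delta_rot": [0, 0, 0]}
    - {"hand": 0, "xyz": [0.2, 0, 0.15], "delta_rot": [0, 0, 0]}
    - {"hand": 0, "xyz": [0.2, 0, 0.15], "delta_rot": [0, 0, 0]}
    - {"hand": 0, "xyz": [0.2, 0, 0.15], "delta_rot": [0, 0, 0]}
    - {"hand": 0, "xyz": [0.2, 0, 0.15], "delta_rot": [0, 0, 0]}
    - {"hand": 0, "xyz": [0.2, 0, 0.15], "delta_rot": [0, 0, 0]}
    - {"hand": 0, "xyz": [0.2, 0, 0.15], "delta_rot": [0, 0, 0]}

```text
clock: 15.52
position: [651.8, -207.5, -15.7]
ee_rot: [-0.116, 0.993, -0.0, 0.0]
contact_force: [0.5, 1.0, 2.5]
gripper_width: 44.4
```

Run:
```python
from h import *
p=shot("wrist","w13.png");stt();print(rect(p,cmask(p,"tile0"),12))
togo(484,-30,110,6.6)
```

```text
15.5667 [ 651.8 -207.5  -15.7] [0.3 0.9 2.2] 44.1
[(651.2, -207.9, 41.2, 40.5, 13.4, array([317., 317.]))]
xyz [ 12.24  21.13 -12.59] rot [-0.0004  0.0009  0.1171] curyaw -166.7 j6 0.3 j1 -0.07
```

View pics/w13.png

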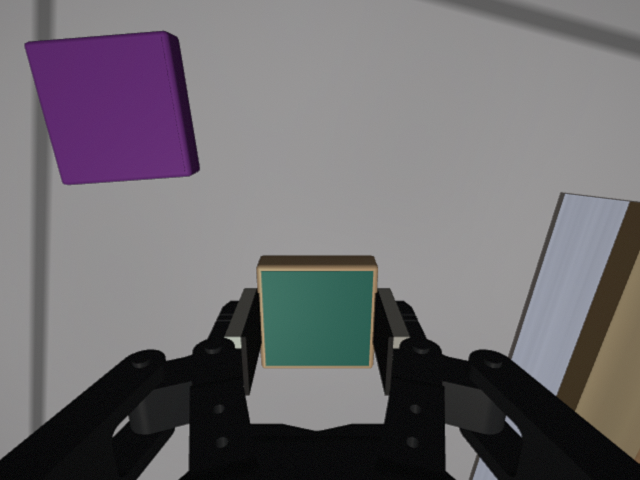

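Run:
```python
from h import *
togo(460.3,-47.2,75,6.6)
```

```text
xyz [14.94 20.   -9.09] rot [-0.0004  0.0009  0.1171] curyaw -166.7 j6 0.3 j1 -0.07
```

Request:
apply_moves:
  steps:
    - {"hand": 0, "xyz": [0, 0, -2], "delta_rot": [0, 0, 0]}
    - {"hand": 0, "xyz": [0, 0, -6], "delta_rot": [0, 0, 0]}
    - {"hand": 0, "xyz": [0, 0, -9.1], "delta_rot": [0, 0, 0]}
    - {"hand": 0, "xyz": [2.2, 3, -9.1], "delta_rot": [0, 0, 0.117]}
    - {"hand": 0, "xyz": [4.5, 6, -9.1], "delta_rot": [0, 0, 0.117]}
    - {"hand": 0, "xyz": [7.5, 10, -9.1], "delta_rot": [0, 0, 0.117]}
    - {"hand": 0, "xyz": [10, 13.4, -9.1], "delta_rot": [0, 0, 0.117]}
    - {"hand": 0, "xyz": [12.5, 16.7, -9.1], "delta_rot": [0, 0, 0.117]}
    - {"hand": 0, "xyz": [14.9, 20, -9.1], "delta_rot": [0, 0, 0.117]}
    - {"hand": 0, "xyz": [14.9, 20, -9.1], "delta_rot": [0, 0, 0.117]}
    - {"hand": 0, "xyz": [14.9, 20, -9.1], "delta_rot": [0, 0, 0.117]}
    - {"hand": 0, "xyz": [14.9, 20, -9.1], "delta_rot": [0, 0, 0.117]}

```text
clock: 16.57
position: [460.7, -46.8, 75.2]
ee_rot: [-0.058, 0.998, -0.0, 0.001]
contact_force: [1.1, -0.3, -1.1]
gripper_width: 43.9
```

Run:
```python
from h import *
p=shot("wrist","w14.png");stt();togo(460.3,-47.2,32,6.6)
```

```text
16.6167 [461.4 -47.1  75.1] [-0.1 -0.2  0.3] 44.2
xyz [ 0.11 -0.    4.31] rot [-0.0001  0.0012  0.0003] curyaw -173.4 j6 -0.14 j1 0.25
```

View pics/w14.png

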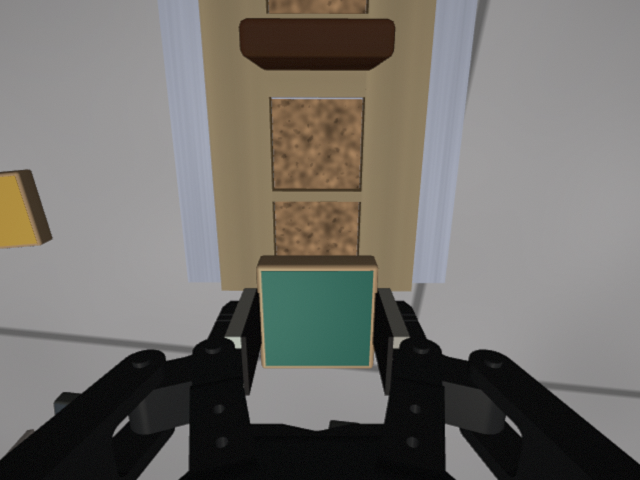

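Run:
```python
from h import *
p=get_image("wrist");stt()
obs=[(269,97,26,20,15),(365,97,-26,20,15),(363,191,-26,72,15),(273,190.5,26,72,15),(274,201,26,78,15),(361,201,-26,78,15),(222,290,60,136,15),(413,290,-60,136,15),(190,282,85,136,3),(446,282,-85,136,3)]
q,r=cfit(p,obs);print(q,r.tolist())
a=np.radians(q[2])
for y in (-104,-46,46,104):print(y,q[0]-y*np.sin(a),q[1]+y*np.cos(a))
s=telemetry.read_state()
print(rect(p,cmask(p,"tile0"),s["position"][2]+27.3))
```

```text
16.6667 [461.6 -47.3  75. ] [ 0.6 -1.2 -0.6] 44.4
[ 472.75 -151.03    6.79] [[0.2, -0.9], [0.7, -1.1], [-0.6, -0.1], [-0.3, 0.5], [-0.9, 0.1], [1.0, -0.0], [0.6, 0.8], [-0.2, 0.6], [-1.0, 0.6], [0.4, 0.2]]
-104 485.04598877824026 -254.3005604708592
-46 478.18861042114474 -196.70736328518774
46 467.31138957885526 -105.35263671481228
104 460.45401122175974 -47.75943952914079
[(460.8, -47.4, 41.4, 41.1, 6.7, array([317., 317.]))]
```

Request:
apply_moves:
  steps:
    - {"hand": 0, "xyz": [0.03, -0.03, 3], "delta_rot": [0, 0, 0.002]}
    - {"hand": 0, "xyz": [0.03, -0.03, 6], "delta_rot": [0, 0, 0.002]}
    - {"hand": 0, "xyz": [0.03, -0.03, 7], "delta_rot": [0, 0, 0.002]}
    - {"hand": 0, "xyz": [0.03, -0.03, 7], "delta_rot": [0, 0, 0.002]}
    - {"hand": 0, "xyz": [0.03, -0.03, 7], "delta_rot": [0, 0, 0.002]}
    - {"hand": 0, "xyz": [0.03, -0.03, 7], "delta_rot": [0, 0, 0.002]}
    - {"hand": 0, "xyz": [0.03, -0.03, 7], "delta_rot": [0, 0, 0.002]}

```text
clock: 17.25
position: [461.4, -47.5, 5.9]
ee_rot: [-0.056, 0.998, 0.0, 0.001]
contact_force: [0.5, 0.2, -0.5]
gripper_width: 44.2
```

Run:
```python
from h import *
p=shot("wrist","w15.png");stt();togo(461,-47.5,-4,6.7)
```

```text
17.3 [461.2 -47.4   5.9] [ 0.3 -0.6 -0.1] 44.5
xyz [ 0.03 -0.01  0.99] rot [ 0.0002  0.0026 -0.0042] curyaw -173.5 j6 -0.14 j1 0.25
```

View pics/w15.png

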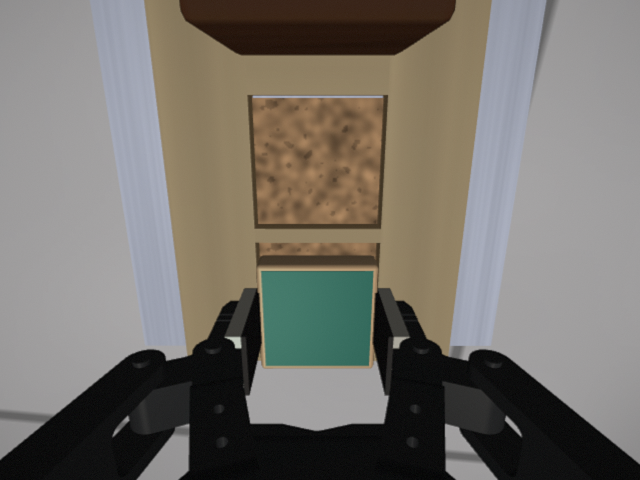

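Request:
apply_moves:
  steps:
    - {"hand": 0, "xyz": [0, 0, 0.3], "delta_rot": [0, 0, 0]}
    - {"hand": 0, "xyz": [0, 0, 0.6], "delta_rot": [0, 0, 0]}
    - {"hand": 0, "xyz": [0, 0, 0.9], "delta_rot": [0, 0, 0]}
    - {"hand": 0, "xyz": [0, 0, 1.0], "delta_rot": [0, 0, 0]}
    - {"hand": 0, "xyz": [0, 0, 1.0], "delta_rot": [0, 0, 0]}

```text
clock: 17.72
position: [460.3, -47.3, -4.3]
ee_rot: [-0.057, 0.998, -0.0, 0.0]
contact_force: [-2.3, 0.3, 8.1]
gripper_width: 44.2
```

Run:
```python
from h import *
p=shot("wrist","w16.png");stt()
```

```text
17.7667 [460.3 -47.4  -4.3] [-2.8  1.1  7.4] 44.2
```

View pics/w16.png

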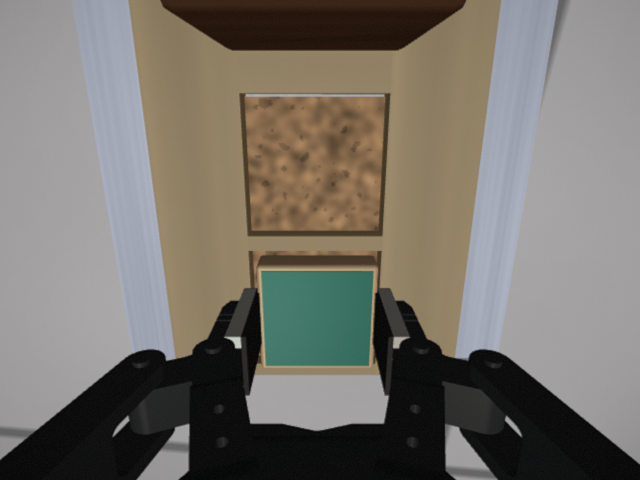

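Request:
apply_moves:
  steps:
    - {"hand": 1, "xyz": [0, 0, 0], "delta_rot": [0, 0, 0]}
    - {"hand": 1, "xyz": [0, 0, 0], "delta_rot": [0, 0, 0]}
    - {"hand": 1, "xyz": [0, 0, 0], "delta_rot": [0, 0, 0]}
    - {"hand": 1, "xyz": [0, 0, -2], "delta_rot": [0, 0, 0]}
    - {"hand": 0, "xyz": [0, 0, -4], "delta_rot": [0, 0, 0]}
    - {"hand": 0, "xyz": [0, 0, -4], "delta_rot": [0, 0, 0]}
    - {"hand": 0, "xyz": [0, 0, -4], "delta_rot": [0, 0, 0]}
    - {"hand": 0, "xyz": [0, 0, -4], "delta_rot": [0, 0, 0]}
    - {"hand": 0, "xyz": [0, 0, -4], "delta_rot": [0, 0, 0]}
    - {"hand": 0, "xyz": [0, 0, -4], "delta_rot": [0, 0, 0]}

```text
clock: 18.6
position: [459.4, -47.6, 34.1]
ee_rot: [-0.056, 0.998, -0.0, -0.001]
contact_force: [-0.5, 0.3, -0.1]
gripper_width: 12.3
```

Run:
```python
from h import *
p=shot("wrist","w17.png");stt()
print(rect(p,cmask(p,"tile0"),23))
togo(460.6,-47.7,3.7,6.8)
```

```text
18.65 [459.5 -47.5  34.1] [ 0.4  0.5 -0.8] 4.6
[(459.9, -47.8, 41.0, 40.8, 6.5, array([315., 274.]))]
xyz [-0.11 -0.03  3.04] rot [-0.0002 -0.0018 -0.0058] curyaw -173.5 j6 -0.14 j1 0.25
```

View pics/w17.png

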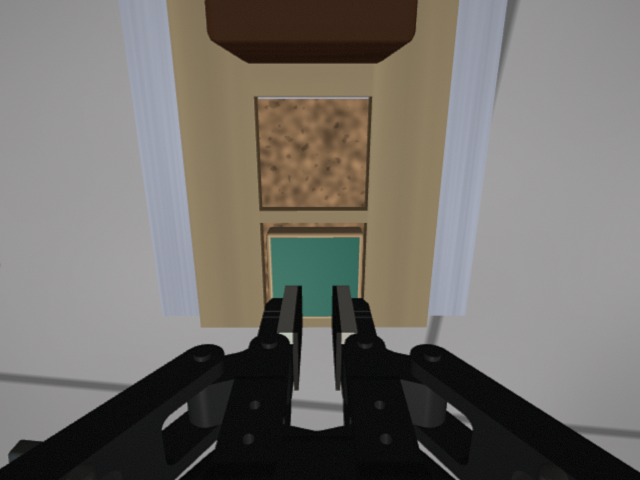

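Request:
apply_moves:
  steps:
    - {"hand": 0, "xyz": [-0.05, 0, 1.5], "delta_rot": [0, 0, 0]}
    - {"hand": 0, "xyz": [-0.05, 0, 2.4], "delta_rot": [0, 0, 0]}
    - {"hand": 0, "xyz": [-0.05, 0, 2.7], "delta_rot": [0, 0, 0]}
    - {"hand": 0, "xyz": [-0.05, 0, 2.9], "delta_rot": [0, 0, 0]}
    - {"hand": 0, "xyz": [-0.05, 0, 3.0], "delta_rot": [0, 0, 0]}
    - {"hand": 0, "xyz": [-0.05, 0, 3.1], "delta_rot": [0, 0, 0]}
    - {"hand": 0, "xyz": [-0.05, 0, 3.2], "delta_rot": [0, 0, 0]}
    - {"hand": 0, "xyz": [-0.05, 0, 3.3], "delta_rot": [0, 0, 0]}
    - {"hand": 0, "xyz": [-0.05, 0, 3.4], "delta_rot": [0, 0, 0]}
    - {"hand": 0, "xyz": [-0.05, 0, 3.4], "delta_rot": [0, 0, 0]}

```text
clock: 19.48
position: [460.5, -47.5, 0.9]
ee_rot: [-0.056, 0.998, -0.0, -0.0]
contact_force: [-1.6, -0.8, 3.0]
gripper_width: 0.2
```

Request:
apply_moves:
  steps:
    - {"hand": 0, "xyz": [0, 0, 0.1], "delta_rot": [0, 0, 0]}
    - {"hand": 0, "xyz": [0, 0, 0.2], "delta_rot": [0, 0, 0]}
    - {"hand": 0, "xyz": [0, 0, 0.2], "delta_rot": [0, 0, 0]}

```text
clock: 19.73
position: [460.8, -47.4, 0.5]
ee_rot: [-0.057, 0.998, -0.0, 0.0]
contact_force: [-6.5, 0.4, 18.9]
gripper_width: 0.1
```

Request:
apply_moves:
  steps:
    - {"hand": 0, "xyz": [0, 0, 0.1], "delta_rot": [0, 0, 0]}
    - {"hand": 0, "xyz": [0, 0, 0.1], "delta_rot": [0, 0, 0]}
    - {"hand": 0, "xyz": [0, 0, 0.1], "delta_rot": [0, 0, 0]}

```text
clock: 19.98
position: [460.8, -47.4, 0.4]
ee_rot: [-0.057, 0.998, -0.0, 0.0]
contact_force: [-9.6, 1.0, 27.1]
gripper_width: 0.0
```

Request:
apply_moves:
  steps:
    - {"hand": 0, "xyz": [0, 0, -1], "delta_rot": [0, 0, 0]}
    - {"hand": 0, "xyz": [0, 0, -5], "delta_rot": [0, 0, 0]}
    - {"hand": 1, "xyz": [0, 0, -9], "delta_rot": [0, 0, 0]}
    - {"hand": 1, "xyz": [0, 0, -12], "delta_rot": [0, 0, 0]}
    - {"hand": 1, "xyz": [0, 0, -12], "delta_rot": [0, 0, 0]}
    - {"hand": 1, "xyz": [0, 0, -12], "delta_rot": [0, 0, 0]}
    - {"hand": 1, "xyz": [0, 0, -12], "delta_rot": [0, 0, 0]}
    - {"hand": 1, "xyz": [0, 0, -12], "delta_rot": [0, 0, 0]}

```text
clock: 20.65
position: [460.1, -47.4, 116.7]
ee_rot: [-0.056, 0.998, -0.0, -0.001]
contact_force: [0.0, -0.6, -0.9]
gripper_width: 72.2
```

Run:
```python
from h import *
p=shot("wrist","w18.png");stt();t=get_image("top")
for n in COL: print(n,rect(p,cmask(p,n),12),rect(t,cmask(t,n),12))
print("bed",rect(p,cmask(p,"tile0"),18))
togo(655,-43,110,11.2)
```

```text
20.7 [460.  -47.5 116.5] [ 0.8 -0.1  0.3] 78.8
tile0 [(460.8, -45.5, 41.6, 41.3, 6.8, array([314., 224.]))] []
tile1 [] [(624.9, 684.4, 164.9, 205.2, 0.0, array([ 72., 251.])), (484.7, -253.4, 40.9, 40.7, 7.0, array([418., 294.]))]
tile2 [(655.7, -42.3, 41.8, 41.6, 11.9, array([ 37., 198.]))] [(657.0, -41.5, 43.2, 43.3, 11.0, array([337., 231.]))]
bed [(461.0, -47.3, 40.6, 40.3, 6.8, array([314., 224.]))]
xyz [-19.43  -1.75   0.61] rot [-0.0001 -0.0026 -0.0825] curyaw -173.5 j6 -0.14 j1 0.25
```

View pics/w18.png

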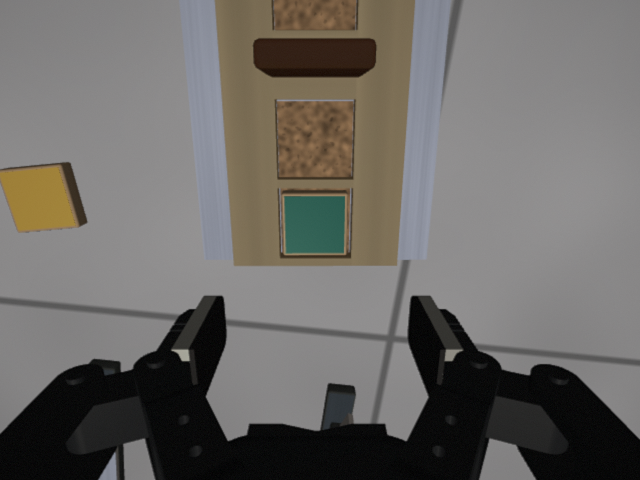

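Teal is flush in bed3. On to ochre (37,198 here).

Request:
apply_moves:
  steps:
    - {"hand": 1, "xyz": [-19.4, -1.7, 0.6], "delta_rot": [0, 0, -0.09]}
    - {"hand": 1, "xyz": [-19.4, -1.7, 0.6], "delta_rot": [0, 0, -0.09]}
    - {"hand": 1, "xyz": [-19.4, -1.7, 0.6], "delta_rot": [0, 0, -0.09]}
    - {"hand": 1, "xyz": [-19.4, -1.7, 0.6], "delta_rot": [0, 0, -0.09]}
    - {"hand": 1, "xyz": [-19.4, -1.7, 0.6], "delta_rot": [0, 0, -0.09]}
    - {"hand": 1, "xyz": [-19.4, -1.7, 0.6], "delta_rot": [0, 0, -0.09]}
    - {"hand": 1, "xyz": [-19.4, -1.7, 0.6], "delta_rot": [0, 0, -0.09]}
    - {"hand": 1, "xyz": [-19.4, -1.7, 0.6], "delta_rot": [0, 0, -0.09]}
    - {"hand": 1, "xyz": [-19.4, -1.7, 0.6], "delta_rot": [0, 0, -0.09]}

```text
clock: 21.5
position: [653.9, -42.5, 111.4]
ee_rot: [-0.101, 0.995, 0.0, -0.001]
contact_force: [-0.1, -0.5, -0.1]
gripper_width: 85.5
```

Run:
```python
from h import *
p=shot("wrist","w19.png");stt()
r=rect(p,cmask(p,"tile2"),12);print(r)
togo(r[0][0],r[0][1],-10,r[0][4])
```

```text
21.55 [654.1 -42.5 111.9] [ 0.6 -0.5 -0.6] 85.6
[(656.0, -42.6, 41.0, 41.2, 12.4, array([313., 223.]))]
xyz [-0.2  -0.05 12.19] rot [ 0.0001 -0.0009 -0.0133] curyaw -168.4 j6 0.02 j1 0.18
```

View pics/w19.png

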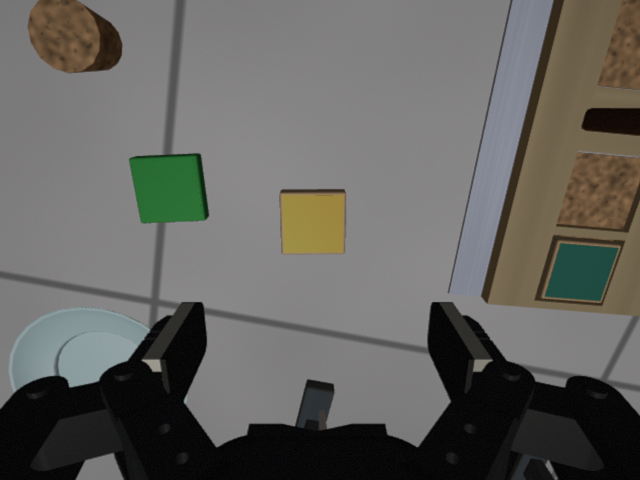

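Request:
apply_moves:
  steps:
    - {"hand": 1, "xyz": [-0.1, -0.05, 4], "delta_rot": [0, 0, -0.013]}
    - {"hand": 1, "xyz": [-0.1, -0.05, 8], "delta_rot": [0, 0, -0.013]}
    - {"hand": 1, "xyz": [-0.1, -0.05, 11], "delta_rot": [0, 0, -0.013]}
    - {"hand": 1, "xyz": [-0.1, -0.05, 12.4], "delta_rot": [0, 0, -0.013]}
    - {"hand": 1, "xyz": [-0.1, -0.05, 12.6], "delta_rot": [0, 0, -0.013]}
    - {"hand": 1, "xyz": [-0.1, -0.05, 12.6], "delta_rot": [0, 0, -0.013]}
    - {"hand": 1, "xyz": [-0.1, -0.05, 12.6], "delta_rot": [0, 0, -0.013]}
    - {"hand": 1, "xyz": [-0.1, -0.05, 12.6], "delta_rot": [0, 0, -0.013]}
    - {"hand": 1, "xyz": [-0.1, -0.05, 12.6], "delta_rot": [0, 0, -0.013]}

```text
clock: 22.3
position: [657.5, -42.5, -11.9]
ee_rot: [-0.108, 0.994, 0.0, 0.002]
contact_force: [-0.0, 0.9, -0.2]
gripper_width: 85.3
```

Run:
```python
from h import *
p=get_image("wrist");stt()
r=rect(p,cmask(p,"tile2"),12);print(r)
togo(r[0][0],r[0][1],-15.3,r[0][4])
```

```text
22.35 [657.3 -42.5 -12.3] [-0.4 -0.   0.2] 85.8
[(656.0, -42.7, 41.2, 41.4, 11.8, array([312., 310.]))]
xyz [0.13 0.01 0.3 ] rot [-0.0002  0.0031  0.0102] curyaw -167.6 j6 0.04 j1 0.18
```

Request:
apply_moves:
  steps:
    - {"hand": 1, "xyz": [0.05, 0, 0.2], "delta_rot": [0, 0, 0.005]}
    - {"hand": 1, "xyz": [0.05, 0, 0.2], "delta_rot": [0, 0, 0.005]}
    - {"hand": 1, "xyz": [0.05, 0, 0.2], "delta_rot": [0, 0, 0.005]}
    - {"hand": 0, "xyz": [0.05, 0, 0.2], "delta_rot": [0, 0, 0.005]}
    - {"hand": 0, "xyz": [0.05, 0, 0.2], "delta_rot": [0, 0, 0.005]}
    - {"hand": 0, "xyz": [0.05, 0, 0.2], "delta_rot": [0, 0, 0.005]}
    - {"hand": 0, "xyz": [0.05, 0, 0.2], "delta_rot": [0, 0, 0.005]}
    - {"hand": 0, "xyz": [0.05, 0, 0.2], "delta_rot": [0, 0, 0.005]}
    - {"hand": 0, "xyz": [0.05, 0, 0.2], "delta_rot": [0, 0, 0.005]}
    - {"hand": 0, "xyz": [0.05, 0, 0.2], "delta_rot": [0, 0, 0.005]}

```text
clock: 23.18
position: [656.3, -42.7, -15.7]
ee_rot: [-0.105, 0.994, -0.0, 0.0]
contact_force: [0.9, -0.7, 3.7]
gripper_width: 44.2
```

Run:
```python
from h import *
p=shot("wrist","w20.png");stt();print(rect(p,cmask(p,"tile2"),12))
togo(467.6,-105.2,75,6.8)
```

```text
23.2333 [656.4 -42.7 -15.6] [ 0.1 -0.1  2.7] 43.9
[(655.5, -42.9, 41.2, 41.0, 12.2, array([312., 319.]))]
xyz [19.76 -2.16 -9.08] rot [-0.0001  0.0011  0.0925] curyaw -167.9 j6 0.03 j1 0.18
```

View pics/w20.png

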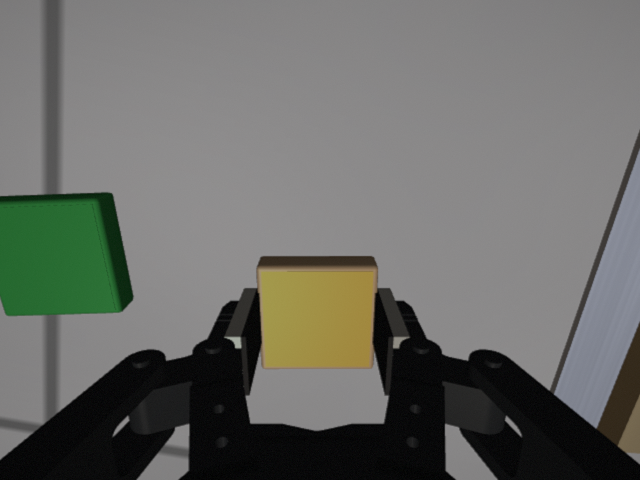

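Request:
apply_moves:
  steps:
    - {"hand": 0, "xyz": [0, 0, -2], "delta_rot": [0, 0, 0]}
    - {"hand": 0, "xyz": [0, 0, -6], "delta_rot": [0, 0, 0]}
    - {"hand": 0, "xyz": [0, 0, -9.1], "delta_rot": [0, 0, 0]}
    - {"hand": 0, "xyz": [3, -0.3, -9.1], "delta_rot": [0, 0, 0.093]}
    - {"hand": 0, "xyz": [7, -0.7, -9.1], "delta_rot": [0, 0, 0.093]}
    - {"hand": 0, "xyz": [11, -1.1, -9.1], "delta_rot": [0, 0, 0.093]}
    - {"hand": 0, "xyz": [15, -1.6, -9.1], "delta_rot": [0, 0, 0.093]}
    - {"hand": 0, "xyz": [18.5, -2, -9.1], "delta_rot": [0, 0, 0.093]}
    - {"hand": 0, "xyz": [19.8, -2.2, -9.1], "delta_rot": [0, 0, 0.093]}
    - {"hand": 0, "xyz": [19.8, -2.2, -9.1], "delta_rot": [0, 0, 0.093]}
    - {"hand": 0, "xyz": [19.8, -2.2, -9.1], "delta_rot": [0, 0, 0.093]}
    - {"hand": 0, "xyz": [19.8, -2.2, -9.1], "delta_rot": [0, 0, 0.093]}

```text
clock: 24.23
position: [468.0, -105.6, 75.0]
ee_rot: [-0.059, 0.998, -0.0, 0.001]
contact_force: [0.8, 0.2, -0.6]
gripper_width: 44.2
```

Run:
```python
from h import *
p=shot("wrist","w21.png");stt()
s=telemetry.read_state()
print(rect(p,cmask(p,"tile2"),s["position"][2]+27.4))
```

```text
24.2833 [ 468.2 -105.5   74.9] [ 0.6  0.2 -0.5] 44.7
[(463.1, -106.0, 33.0, 41.2, 6.9, array([329., 320.]))]
```

View pics/w21.png

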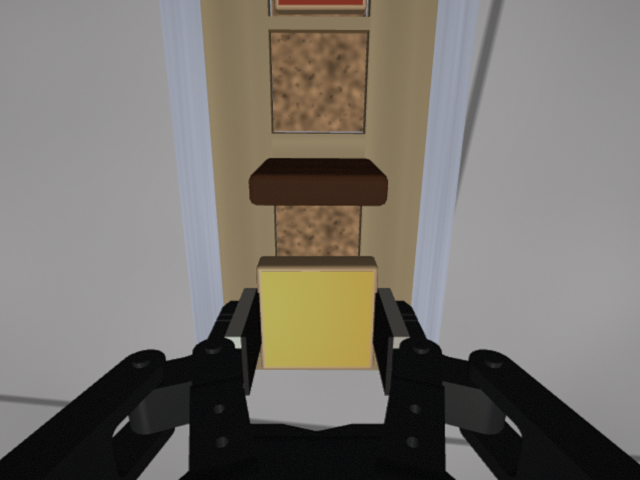

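Run:
```python
from h import *
p=get_image("wrist");stt()
obs=[(268.5,30,26,-72,15),(368.5,30,-26,-72,15),(365.5,134,-26,-20,15),(271,134,26,-20,15),(369,10,-26,-78,15),(268,10,26,-78,15)]
q,r=cfit(p,obs);print(q,r.tolist())
a=np.radians(q[2])
for y in (46,):print(y,q[0]-y*np.sin(a),q[1]+y*np.cos(a))
s=telemetry.read_state()
m=cv2.inRange(hsv(p),(18,80,120),(34,255,255))>0; m[:268]=0;m[372:]=0
print(rect(p,m,s["position"][2]+27.4))
```

```text
24.3333 [ 468.1 -105.4   74.8] [-0.3 -0.1 -0.7] 44.2
[ 472.36 -151.04    6.82] [[-0.9, -2.6], [0.8, -2.6], [-0.2, -1.9], [0.3, -1.9], [0.8, 4.2], [-0.8, 4.2]]
46 466.8974737139724 -105.36549062579371
[(468.9, -105.3, 45.2, 44.2, 6.9, array([313., 319.])), (435.3, -119.8, 3.4, 5.8, 11.1, array([407., 295.]))]
```

Request:
apply_moves:
  steps:
    - {"hand": 0, "xyz": [0.03, 0.03, 3], "delta_rot": [0, 0, 0]}
    - {"hand": 0, "xyz": [0.03, 0.03, 6], "delta_rot": [0, 0, 0]}
    - {"hand": 0, "xyz": [0.03, 0.03, 7], "delta_rot": [0, 0, 0]}
    - {"hand": 0, "xyz": [0.03, 0.03, 7], "delta_rot": [0, 0, 0]}
    - {"hand": 0, "xyz": [0.03, 0.03, 7], "delta_rot": [0, 0, 0]}
    - {"hand": 0, "xyz": [0.03, 0.03, 7], "delta_rot": [0, 0, 0]}
    - {"hand": 0, "xyz": [0.03, 0.03, 7], "delta_rot": [0, 0, 0]}

```text
clock: 24.92
position: [467.9, -105.3, 5.9]
ee_rot: [-0.059, 0.998, -0.0, 0.001]
contact_force: [0.4, 0.4, -1.1]
gripper_width: 44.0
```

Run:
```python
from h import *
p=shot("wrist","w22.png");stt();togo(467.7,-105.2,-4,6.8)
```

```text
24.9667 [ 467.7 -105.3    6. ] [-0.7  0.   0.3] 44.0
xyz [0.   0.01 1.  ] rot [-0.0001  0.0027 -0.0004] curyaw -173.2 j6 -0.0 j1 0.12
```

View pics/w22.png

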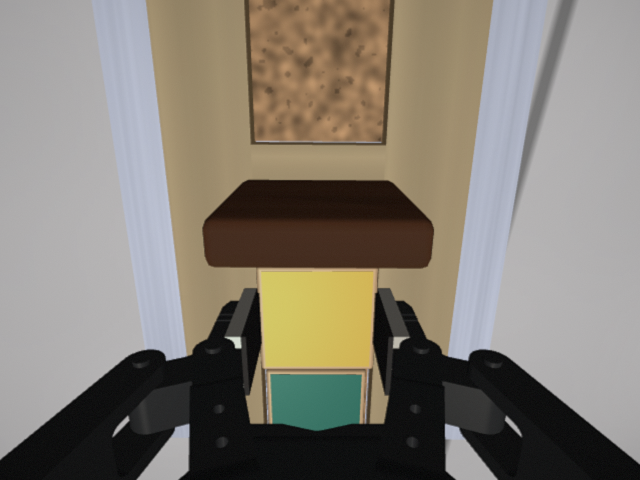

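Request:
apply_moves:
  steps:
    - {"hand": 0, "xyz": [0, 0, 0.3], "delta_rot": [0, 0, 0]}
    - {"hand": 0, "xyz": [0, 0, 0.6], "delta_rot": [0, 0, 0]}
    - {"hand": 0, "xyz": [0, 0, 0.9], "delta_rot": [0, 0, 0]}
    - {"hand": 0, "xyz": [0, 0, 0.95], "delta_rot": [0, 0, 0]}
    - {"hand": 0, "xyz": [0, 0, 0.95], "delta_rot": [0, 0, 0]}

```text
clock: 25.38
position: [466.7, -105.5, -4.3]
ee_rot: [-0.059, 0.998, -0.0, 0.0]
contact_force: [-0.9, 1.1, 4.2]
gripper_width: 44.0
```

Run:
```python
from h import *
p=shot("wrist","w23.png");stt()
```

```text
25.4333 [ 466.7 -105.5   -4.3] [-0.   1.2  3.6] 44.1
```

View pics/w23.png

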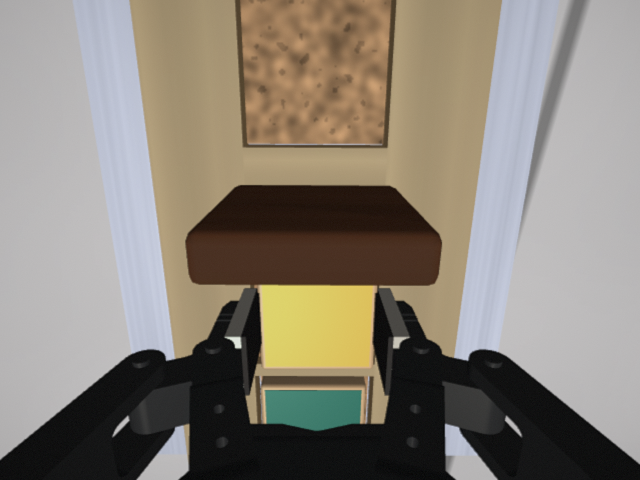

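Seated at the pad height with 4 N, same as the earlier tiles. Release and press.

Request:
apply_moves:
  steps:
    - {"hand": 1, "xyz": [0, 0, 0], "delta_rot": [0, 0, 0]}
    - {"hand": 1, "xyz": [0, 0, 0], "delta_rot": [0, 0, 0]}
    - {"hand": 1, "xyz": [0, 0, 0], "delta_rot": [0, 0, 0]}
    - {"hand": 1, "xyz": [0, 0, -2], "delta_rot": [0, 0, 0]}
    - {"hand": 0, "xyz": [0, 0, -4], "delta_rot": [0, 0, 0]}
    - {"hand": 0, "xyz": [0, 0, -4], "delta_rot": [0, 0, 0]}
    - {"hand": 0, "xyz": [0, 0, -4], "delta_rot": [0, 0, 0]}
    - {"hand": 0, "xyz": [0, 0, -4], "delta_rot": [0, 0, 0]}
    - {"hand": 0, "xyz": [0, 0, -4], "delta_rot": [0, 0, 0]}
    - {"hand": 0, "xyz": [0, 0, -4], "delta_rot": [0, 0, 0]}

```text
clock: 26.27
position: [465.8, -105.6, 34.6]
ee_rot: [-0.059, 0.998, -0.0, -0.001]
contact_force: [-0.0, 0.4, 0.4]
gripper_width: 12.4
```

Run:
```python
from h import *
p=shot("wrist","w24.png");stt()
togo(467,-105.5,3.7,6.8)
```

```text
26.3167 [ 466.  -105.6   34.7] [ 0.3 -0.2 -0.5] 4.6
xyz [-0.11 -0.01  3.09] rot [ 0.0001 -0.0017 -0.0008] curyaw -173.2 j6 -0.0 j1 0.12
```

View pics/w24.png

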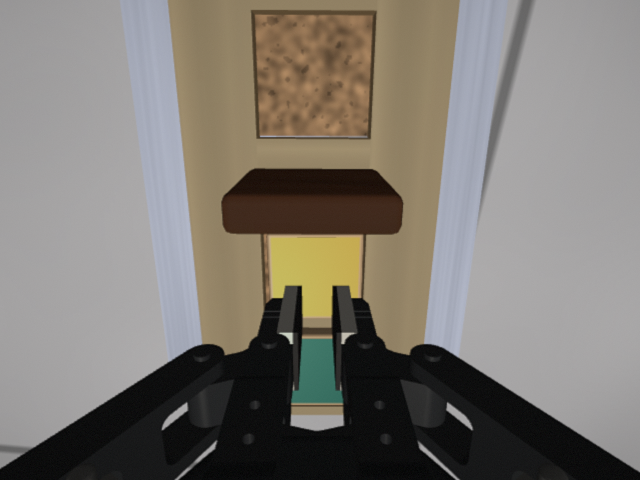

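Request:
apply_moves:
  steps:
    - {"hand": 0, "xyz": [-0.05, 0, 1.5], "delta_rot": [0, 0, 0]}
    - {"hand": 0, "xyz": [-0.05, 0, 2.4], "delta_rot": [0, 0, 0]}
    - {"hand": 0, "xyz": [-0.05, 0, 2.7], "delta_rot": [0, 0, 0]}
    - {"hand": 0, "xyz": [-0.05, 0, 2.9], "delta_rot": [0, 0, 0]}
    - {"hand": 0, "xyz": [-0.05, 0, 3.0], "delta_rot": [0, 0, 0]}
    - {"hand": 0, "xyz": [-0.05, 0, 3.1], "delta_rot": [0, 0, 0]}
    - {"hand": 0, "xyz": [-0.05, 0, 3.2], "delta_rot": [0, 0, 0]}
    - {"hand": 0, "xyz": [-0.05, 0, 3.3], "delta_rot": [0, 0, 0]}
    - {"hand": 0, "xyz": [-0.05, 0, 3.4], "delta_rot": [0, 0, 0]}
    - {"hand": 0, "xyz": [-0.05, 0, 3.4], "delta_rot": [0, 0, 0]}

```text
clock: 27.15
position: [466.8, -105.5, 1.5]
ee_rot: [-0.059, 0.998, -0.0, -0.0]
contact_force: [-1.9, 0.5, 3.0]
gripper_width: 0.1
```

Request:
apply_moves:
  steps:
    - {"hand": 0, "xyz": [0, 0, 0.1], "delta_rot": [0, 0, 0]}
    - {"hand": 0, "xyz": [0, 0, 0.2], "delta_rot": [0, 0, 0]}
    - {"hand": 0, "xyz": [0, 0, 0.2], "delta_rot": [0, 0, 0]}

```text
clock: 27.4
position: [467.2, -105.5, 0.6]
ee_rot: [-0.059, 0.998, -0.0, 0.0]
contact_force: [-5.0, 0.6, 14.3]
gripper_width: -0.2
```

Request:
apply_moves:
  steps:
    - {"hand": 0, "xyz": [0, 0, 0.1], "delta_rot": [0, 0, 0]}
    - {"hand": 0, "xyz": [0, 0, 0.1], "delta_rot": [0, 0, 0]}
    - {"hand": 0, "xyz": [0, 0, 0.1], "delta_rot": [0, 0, 0]}

```text
clock: 27.65
position: [467.2, -105.5, 0.5]
ee_rot: [-0.059, 0.998, -0.0, 0.0]
contact_force: [-8.4, 1.4, 20.4]
gripper_width: 0.0
```

Request:
apply_moves:
  steps:
    - {"hand": 0, "xyz": [0, 0, -1], "delta_rot": [0, 0, 0]}
    - {"hand": 0, "xyz": [0, 0, -5], "delta_rot": [0, 0, 0]}
    - {"hand": 1, "xyz": [0, 0, -9], "delta_rot": [0, 0, 0]}
    - {"hand": 1, "xyz": [0, 0, -13], "delta_rot": [0, 0, 0]}
    - {"hand": 1, "xyz": [0, 0, -17], "delta_rot": [0, 0, 0]}
    - {"hand": 1, "xyz": [0, 0, -20], "delta_rot": [0, 0, 0]}
    - {"hand": 1, "xyz": [0, 0, -20], "delta_rot": [0, 0, 0]}
    - {"hand": 1, "xyz": [0, 0, -20], "delta_rot": [0, 0, 0]}
    - {"hand": 1, "xyz": [0, 0, -20], "delta_rot": [0, 0, 0]}

```text
clock: 28.4
position: [467.1, -105.2, 197.8]
ee_rot: [-0.059, 0.998, 0.0, 0.0]
contact_force: [-0.9, 0.4, -0.7]
gripper_width: 83.2
```

Run:
```python
from h import *
p=shot("wrist","w25.png");stt();t=shot("top","t25.png")
togo(467,-105.5,200,96.8)
for l in ("mouth","stop","rack"):
  for q in (p,t): print(l,[(np.round(x["xyz"],1),round(x["confidence"],2)) for x in nets.pinpoint(q,l)][:2])
```

```text
28.45 [ 466.6 -105.3  197.1] [-0.4  1.1 -0.8] 85.3
xyz [-0.05 -0.02 -0.32] rot [-0.0017 -0.0022  1.57  ] curyaw -173.2 j6 -0.0 j1 0.12
mouth []
mouth []
stop []
stop [(array([525.7, 396.7,   1.6]), 0.62)]
rack [(array([ 473.8, -154.7,   11.4]), 0.75)]
rack []
```

View pics/w25.png

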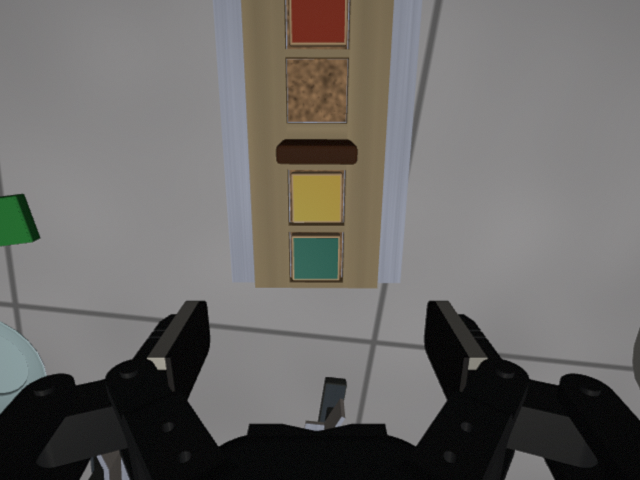

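View pics/t25.png

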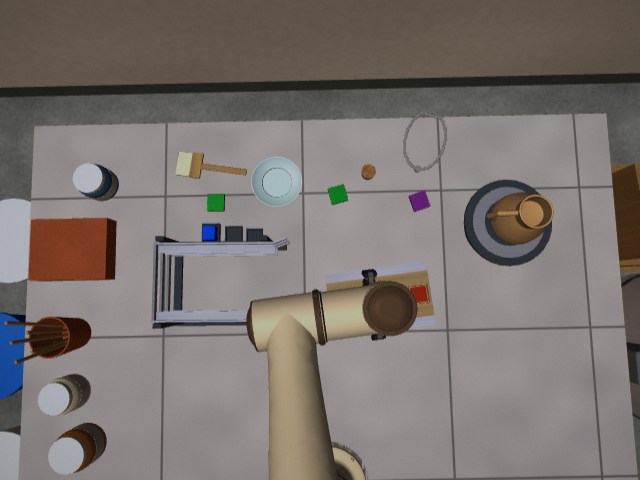

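Run:
```python
from h import *
togo(525,100,280,0)
```

```text
xyz [-8.18 19.72 -8.23] rot [-1.00e-04 -1.20e-03  1.18e-01] curyaw -173.2 j6 -0.0 j1 0.12
```

Request:
apply_moves:
  steps:
    - {"hand": 1, "xyz": [0, 0, -3], "delta_rot": [0, 0, 0]}
    - {"hand": 1, "xyz": [-8.2, 19.7, -8.2], "delta_rot": [0, 0, 0.118]}
    - {"hand": 1, "xyz": [-8.2, 19.7, -8.2], "delta_rot": [0, 0, 0.118]}
    - {"hand": 1, "xyz": [-8.2, 19.7, -8.2], "delta_rot": [0, 0, 0.118]}
    - {"hand": 1, "xyz": [-8.2, 19.7, -8.2], "delta_rot": [0, 0, 0.118]}
    - {"hand": 1, "xyz": [-8.2, 19.7, -8.2], "delta_rot": [0, 0, 0.118]}
    - {"hand": 1, "xyz": [-8.2, 19.7, -8.2], "delta_rot": [0, 0, 0.118]}
    - {"hand": 1, "xyz": [-8.2, 19.7, -8.2], "delta_rot": [0, 0, 0.118]}
    - {"hand": 1, "xyz": [-8.2, 19.7, -8.2], "delta_rot": [0, 0, 0.118]}
    - {"hand": 1, "xyz": [-8.2, 19.7, -8.2], "delta_rot": [0, 0, 0.118]}
    - {"hand": 1, "xyz": [-8.2, 19.7, -8.2], "delta_rot": [0, 0, 0.118]}

```text
clock: 29.72
position: [524.7, 98.5, 280.0]
ee_rot: [0.001, 1.0, -0.0, -0.001]
contact_force: [-0.1, 0.6, 0.2]
gripper_width: 85.1
```

Run:
```python
from h import *
p=shot("wrist","w26.png");stt()
import pickle; pickle.dump(p,open("w26.pkl","wb"))
for l in ("mouth","stop","rack","marker2"):
  for q in (p,): print(l,[(np.round(x["xyz"],1),round(x["confidence"],2)) for x in nets.pinpoint(q,l)][:2])
```

```text
29.7667 [524.8  98.5 280.1] [0.4 0.3 0.8] 85.6
mouth []
stop [(array([523.7, 393.2,  -0.9]), 0.69)]
rack [(array([ 7.996e+02,  1.171e+02, -5.000e-01]), 0.45)]
marker2 [(array([638.4, 267.9, 153.6]), 0.92)]
```

View pics/w26.png

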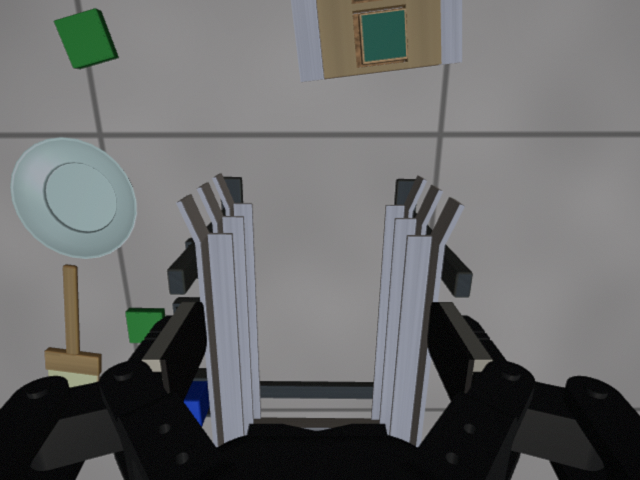

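Run:
```python
from h import *
f=cv2.imread("pics/w26.png")
cv2.imwrite("pics/w26a.png",cv2.resize(f[165:275,165:475],None,fx=2.55,fy=2.55,interpolation=cv2.INTER_CUBIC))
cv2.imwrite("pics/w26b.png",cv2.resize(f[360:450,190:440],None,fx=3,fy=3,interpolation=cv2.INTER_CUBIC))
```

```text
(no output)
```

View pics/w26a.png

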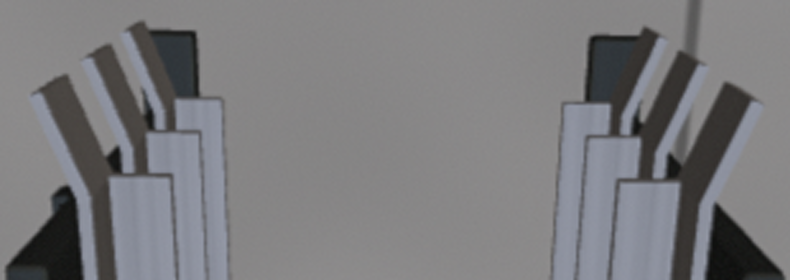

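View pics/w26b.png

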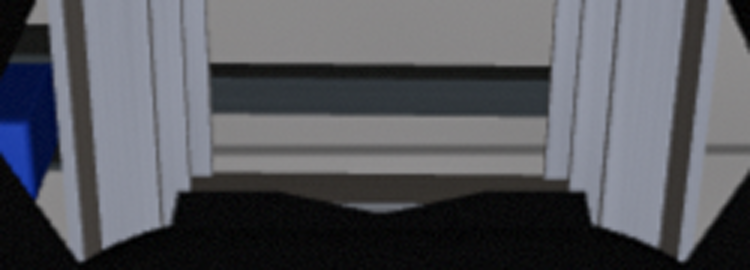

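Run:
```python
from h import *
import pickle; p=pickle.load(open("w26.pkl","rb"))
f=lambda x,y:(165+x/2.55,165+y/2.55); g=lambda x,y:(190+x/3,360+y/3)
obs=[(*f(171,175),70,-140,150),(*f(618,181),-70,-140,150),(*f(199,131),70,-140,100),(*f(588,136),-70,-140,100),(*f(222,98),70,-140,50),(*f(562,102),-70,-140,50),
(*g(211,176),70,138,50),(*g(545,178),-70,138,50)]
print(cfit(p,obs,(525,257,0)))
print(cfit(p,obs[:6],(525,257,0)))
print(cfit(p,obs[:2]+[obs[4],obs[5]],(525,257,0)))
```

```text
(array([523.39, 256.13,  -0.7 ]), array([[-0.7,  0.3],
       [ 0.7, -0.2],
       [-0.2,  0.3],
       [ 0.1,  0. ],
       [-0.5,  0.1],
       [ 0.8,  0. ],
       [ 0. , -0.4],
       [-0.3, -0.1]]))
(array([523.68, 256.08,  -0.81]), array([[-0.7,  0. ],
       [ 0.7, -0.1],
       [-0.2,  0.1],
       [ 0. ,  0.1],
       [-0.5, -0.1],
       [ 0.8,  0.1]]))
(array([523.72, 256.12,  -0.81]), array([[-0.7,  0.1],
       [ 0.6, -0. ],
       [-0.6, -0. ],
       [ 0.8,  0.2]]))
```

Run:
```python
from h import *
togo(472.5,-151,150,96.75)
```

```text
xyz [  5.24 -25.01  13.05] rot [1.0000e-04 0.0000e+00 1.4518e+00] curyaw 179.9 j6 -0.49 j1 0.49
```

Request:
apply_moves:
  steps:
    - {"hand": 1, "xyz": [1, -4, 0], "delta_rot": [0, 0, 0.1]}
    - {"hand": 1, "xyz": [2, -8, 2], "delta_rot": [0, 0, 0.2]}
    - {"hand": 1, "xyz": [5.2, -25, 13], "delta_rot": [0, 0, 1.452]}
    - {"hand": 1, "xyz": [5.2, -25, 13], "delta_rot": [0, 0, 1.452]}
    - {"hand": 1, "xyz": [5.2, -25, 13], "delta_rot": [0, 0, 1.452]}
    - {"hand": 1, "xyz": [5.2, -25, 13], "delta_rot": [0, 0, 1.452]}
    - {"hand": 1, "xyz": [5.2, -25, 13], "delta_rot": [0, 0, 1.452]}
    - {"hand": 1, "xyz": [5.2, -25, 13], "delta_rot": [0, 0, 1.452]}
    - {"hand": 1, "xyz": [5.2, -25, 13], "delta_rot": [0, 0, 1.452]}
    - {"hand": 1, "xyz": [5.2, -25, 13], "delta_rot": [0, 0, 1.452]}
    - {"hand": 1, "xyz": [5.2, -25, 13], "delta_rot": [0, 0, 1.452]}
    - {"hand": 1, "xyz": [5.2, -25, 13], "delta_rot": [0, 0, 1.452]}

```text
clock: 30.97
position: [473.1, -150.7, 150.5]
ee_rot: [0.666, 0.746, -0.0, 0.0]
contact_force: [0.8, 0.1, -0.3]
gripper_width: 85.3
```

Request:
apply_moves:
  steps:
    - {"hand": 1, "xyz": [0, 0, 0], "delta_rot": [0, 0, 0]}
    - {"hand": 1, "xyz": [0, 0, 0], "delta_rot": [0, 0, 0]}

```text
clock: 31.13
position: [473.2, -150.4, 150.5]
ee_rot: [0.662, 0.749, 0.0, 0.0]
contact_force: [-1.1, -1.4, 1.2]
gripper_width: 85.4
```

Run:
```python
from h import *
p=shot("wrist","w27.png");stt();togo(472.5,-151,26,96.75)
import pickle; pickle.dump(p,open("w27.pkl","wb"))
```

```text
31.1833 [ 473.2 -150.3  150.5] [ 0.2  0.  -0.2] 85.1
xyz [-0.06 -0.08 12.45] rot [0.0001 0.     0.0058] curyaw 97.1 j6 -1.47 j1 0.02
```

View pics/w27.png

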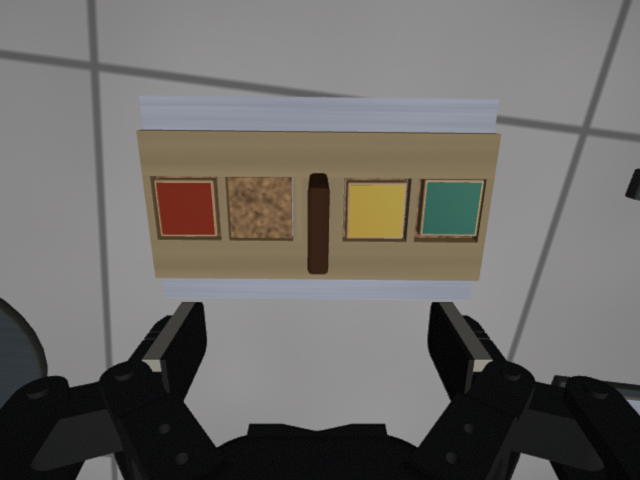

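Run:
```python
from h import *
import pickle; p=pickle.load(open("w27.pkl","rb"))
f=p["frame"];cv2.imwrite("pics/w27a.png",cv2.resize(f[85:310,125:515],None,fx=2,fy=2,interpolation=cv2.INTER_CUBIC))
obs=[(140,97,-85,-136,3),(498,99,-85,136,3),(138,130,-60,-136,15),(500,134,-60,136,15),(156,279,60,-136,15),(481,281,60,136,15),(165,298,85,-136,3),(471,299,85,136,3)]
q,r=cfit(p,obs);print(q,r.tolist())
```

```text
[ 472.73 -149.51    6.8 ] [[-1.2, -0.8], [1.9, -0.5], [-1.7, 1.4], [2.1, -0.3], [0.0, -0.2], [-0.9, -0.3], [-0.2, 0.8], [-0.2, 1.5]]
```

View pics/w27a.png

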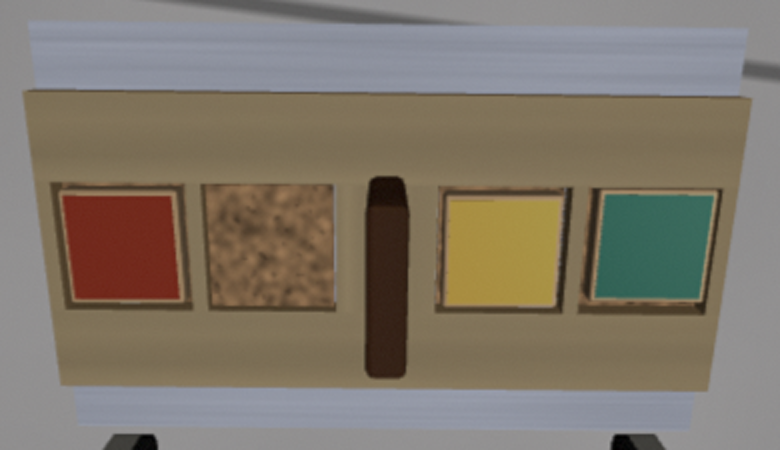

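Request:
apply_moves:
  steps:
    - {"hand": 1, "xyz": [0, -0.05, 4], "delta_rot": [0, 0, 0.005]}
    - {"hand": 1, "xyz": [0, -0.05, 8], "delta_rot": [0, 0, 0.005]}
    - {"hand": 1, "xyz": [0, -0.05, 11], "delta_rot": [0, 0, 0.005]}
    - {"hand": 1, "xyz": [0, -0.05, 12.4], "delta_rot": [0, 0, 0.005]}
    - {"hand": 1, "xyz": [0, -0.05, 12.4], "delta_rot": [0, 0, 0.005]}
    - {"hand": 1, "xyz": [0, -0.05, 12.4], "delta_rot": [0, 0, 0.005]}
    - {"hand": 1, "xyz": [0, -0.05, 12.4], "delta_rot": [0, 0, 0.005]}

```text
clock: 31.77
position: [474.1, -150.3, 27.6]
ee_rot: [0.664, 0.747, 0.001, 0.001]
contact_force: [-0.5, -0.2, -0.0]
gripper_width: 85.5
```

Request:
apply_moves:
  steps:
    - {"hand": 0, "xyz": [0, 0, 0], "delta_rot": [0, 0, 0]}
    - {"hand": 0, "xyz": [0, 0, 0], "delta_rot": [0, 0, 0]}
    - {"hand": 0, "xyz": [0, 0, 0], "delta_rot": [0, 0, 0]}
    - {"hand": 0, "xyz": [0, 0, 0], "delta_rot": [0, 0, 0]}
    - {"hand": 0, "xyz": [0, 0, 0], "delta_rot": [0, 0, 0]}
    - {"hand": 0, "xyz": [0, 0, 0], "delta_rot": [0, 0, 0]}
    - {"hand": 0, "xyz": [0, 0, 0], "delta_rot": [0, 0, 0]}
    - {"hand": 0, "xyz": [0, 0, 0], "delta_rot": [0, 0, 0]}

```text
clock: 32.43
position: [472.9, -150.1, 26.8]
ee_rot: [0.665, 0.747, 0.0, 0.0]
contact_force: [-0.5, 1.6, 5.7]
gripper_width: 13.2
```

Run:
```python
from h import *
p=shot("wrist","w28.png");stt();togo(472.5,-151,100,96.75)
import pickle; pickle.dump(p,open("w28.pkl","wb"))
```

```text
32.4833 [ 472.9 -150.1   26.8] [-0.7  2.9  5.3] 12.8
xyz [-0.08 -0.05 -7.32] rot [ 0.0004 -0.     -0.002 ] curyaw 96.6 j6 -1.48 j1 0.02
```

View pics/w28.png

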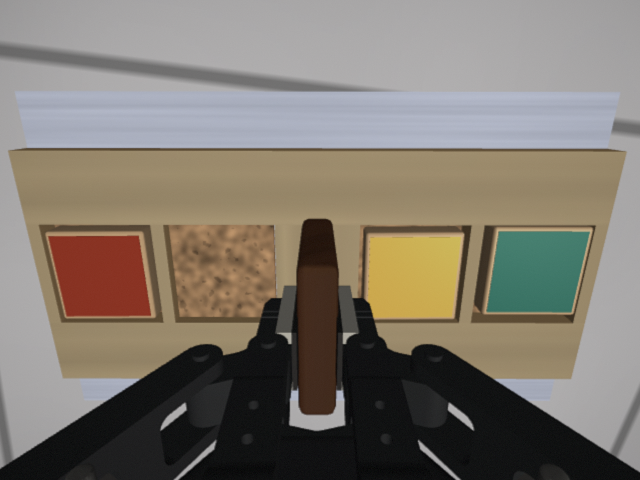

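Run:
```python
from h import *
import pickle; p=pickle.load(open("w28.pkl","rb"))
obs=[(17,92,-85,-136,3),(619,93,-85,136,3),(10,151,-60,-136,15),(625,152,-60,136,15),(62,378,60,-136,15),(573,378,60,136,15),(164,224,-26,-72,15),(472,226,-26,72,15)]
q,r=cfit(p,obs);print(q,r.tolist())
togo(472.9,-150.1,180,96.6)
togo(523.4,-60,182,89.3)
```

```text
[ 472.85 -150.29    6.61] [[-2.7, -0.5], [2.6, -0.5], [-2.5, 0.1], [3.2, 0.1], [0.6, 1.2], [-0.9, 2.0], [-1.0, 1.5], [0.5, -0.0]]
xyz [  0.     0.   -15.32] rot [ 0.0004 -0.      0.0007] curyaw 96.6 j6 -1.48 j1 0.02
xyz [  8.37   6.06 -15.52] rot [ 0.0004 -0.      0.1281] curyaw 96.6 j6 -1.48 j1 0.02
```

Request:
apply_moves:
  steps:
    - {"hand": 0, "xyz": [0, 0, -0.5], "delta_rot": [0, 0, 0]}
    - {"hand": 0, "xyz": [0, 0, -1.5], "delta_rot": [0, 0, 0]}
    - {"hand": 0, "xyz": [0, 0, -3], "delta_rot": [0, 0, 0]}
    - {"hand": 0, "xyz": [0, 0, -4.5], "delta_rot": [0, 0, 0]}
    - {"hand": 0, "xyz": [0, 0, -6], "delta_rot": [0, 0, 0]}
    - {"hand": 0, "xyz": [0, 0, -7.5], "delta_rot": [0, 0, 0]}
    - {"hand": 0, "xyz": [0, 0, -9], "delta_rot": [0, 0, 0]}
    - {"hand": 0, "xyz": [0, 0, -10.5], "delta_rot": [0, 0, 0]}
    - {"hand": 0, "xyz": [0, 0, -12], "delta_rot": [0, 0, 0]}
    - {"hand": 0, "xyz": [0, 0, -13.5], "delta_rot": [0, 0, 0]}
    - {"hand": 0, "xyz": [0, 0, -15], "delta_rot": [0, 0, 0]}
    - {"hand": 0, "xyz": [0, 0, -15.8], "delta_rot": [0, 0, 0]}

```text
clock: 33.48
position: [472.3, -150.2, 184.7]
ee_rot: [0.665, 0.747, -0.0, -0.0]
contact_force: [0.8, -0.1, -4.7]
gripper_width: 13.2
```

Request:
apply_moves:
  steps:
    - {"hand": 0, "xyz": [1, 0.7, 0], "delta_rot": [0, 0, 0.02]}
    - {"hand": 0, "xyz": [2, 1.4, 0], "delta_rot": [0, 0, 0.04]}
    - {"hand": 0, "xyz": [3.5, 2.5, 0], "delta_rot": [0, 0, 0.06]}
    - {"hand": 0, "xyz": [5, 3.6, 0], "delta_rot": [0, 0, 0.09]}
    - {"hand": 0, "xyz": [6.5, 4.7, 0], "delta_rot": [0, 0, 0.11]}
    - {"hand": 0, "xyz": [7.6, 5.5, 0], "delta_rot": [0, 0, 0.12]}
    - {"hand": 0, "xyz": [8.4, 6.1, 0], "delta_rot": [0, 0, 0.128]}
    - {"hand": 0, "xyz": [8.4, 6.1, 0], "delta_rot": [0, 0, 0.128]}
    - {"hand": 0, "xyz": [8.4, 6.1, 0], "delta_rot": [0, 0, 0.128]}
    - {"hand": 0, "xyz": [8.4, 6.1, 0], "delta_rot": [0, 0, 0.128]}

```text
clock: 34.32
position: [522.7, -60.1, 183.6]
ee_rot: [0.712, 0.703, -0.001, -0.001]
contact_force: [-0.0, -0.2, -5.6]
gripper_width: 13.2
```

Run:
```python
from h import *
p=shot("wrist","w29.png");stt();s=shot("side","s29.png");
togo(523.4,20,182,89.3)
print(telemetry.read_state()["ee_rot"].round(4))
import pickle; pickle.dump(p,open("w29.pkl","wb"))
```

```text
34.3667 [522.9 -60.3 183.9] [-0.   0.6 -5.1] 13.2
xyz [ 8.03 -0.06  0.21] rot [-0.001   0.0001 -0.0008] curyaw 89.3 j6 -1.78 j1 0.19
[ 7.117e-01  7.025e-01 -4.000e-04 -3.000e-04]
```

View pics/w29.png

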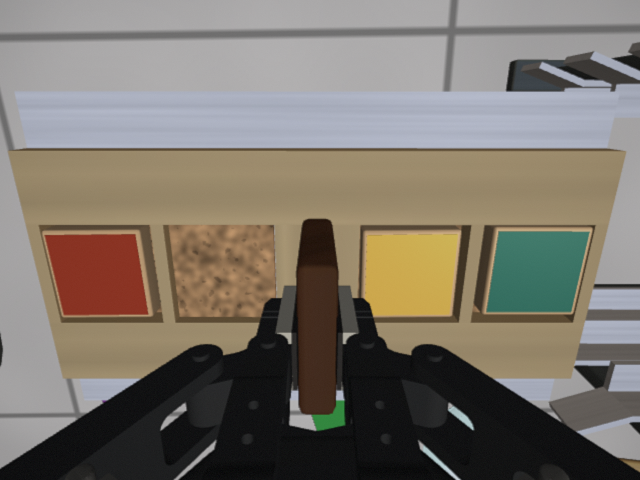

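View pics/s29.png

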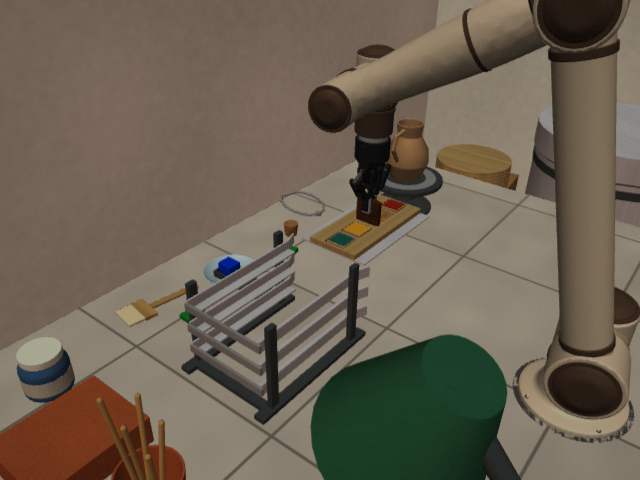

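Request:
apply_moves:
  steps:
    - {"hand": 0, "xyz": [0.5, -0.34, 0.2], "delta_rot": [0, 0, 0]}
    - {"hand": 0, "xyz": [1, -0.34, 0.25], "delta_rot": [0, 0, 0]}
    - {"hand": 0, "xyz": [2, -0.34, 0.25], "delta_rot": [0, 0, 0]}
    - {"hand": 0, "xyz": [3, -0.34, 0.25], "delta_rot": [0, 0, 0]}
    - {"hand": 0, "xyz": [4, -0.34, 0.25], "delta_rot": [0, 0, 0]}
    - {"hand": 0, "xyz": [5, -0.34, 0.25], "delta_rot": [0, 0, 0]}
    - {"hand": 0, "xyz": [6, -0.34, 0.25], "delta_rot": [0, 0, 0]}
    - {"hand": 0, "xyz": [6, -0.34, 0.25], "delta_rot": [0, 0, 0]}
    - {"hand": 0, "xyz": [6, -0.34, 0.25], "delta_rot": [0, 0, 0]}
    - {"hand": 0, "xyz": [6, -0.34, 0.25], "delta_rot": [0, 0, 0]}

```text
clock: 35.25
position: [520.9, 0.5, 181.9]
ee_rot: [0.711, 0.703, -0.0, -0.0]
contact_force: [-0.1, 0.6, -5.9]
gripper_width: 13.1
```

Run:
```python
from h import *
p=shot("wrist","w30.png");stt()
s=telemetry.read_state(); y=s["position"][1]; togo(523.4+.0122*(y+40-256.1),y+40,181,89.3)
```

```text
35.3 [5.209e+02 3.000e-01 1.819e+02] [ 0.2  0.3 -5. ] 13.2
xyz [ 4.   -0.06  0.09] rot [-0.0002  0.0002  0.0001] curyaw 89.3 j6 -1.9 j1 0.31
```

View pics/w30.png

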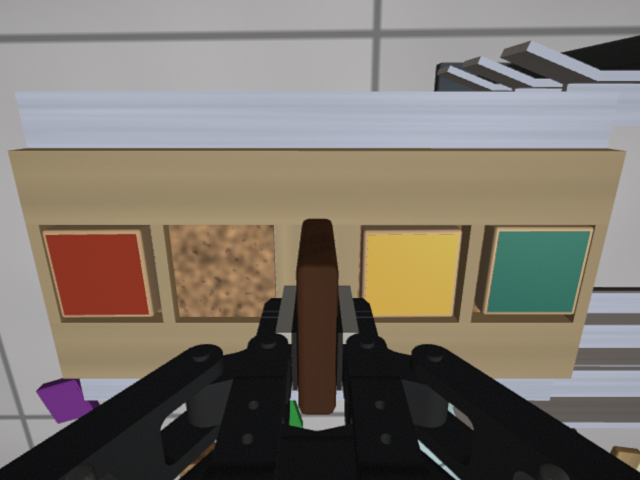

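Request:
apply_moves:
  steps:
    - {"hand": 0, "xyz": [1, -0.05, 0.1], "delta_rot": [0, 0, 0]}
    - {"hand": 0, "xyz": [2.5, -0.05, 0.1], "delta_rot": [0, 0, 0]}
    - {"hand": 0, "xyz": [4.5, -0.05, 0.1], "delta_rot": [0, 0, 0]}
    - {"hand": 0, "xyz": [6.5, -0.05, 0.1], "delta_rot": [0, 0, 0]}
    - {"hand": 0, "xyz": [8.5, -0.05, 0.1], "delta_rot": [0, 0, 0]}
    - {"hand": 0, "xyz": [10, -0.05, 0.1], "delta_rot": [0, 0, 0]}
    - {"hand": 0, "xyz": [10, -0.05, 0.1], "delta_rot": [0, 0, 0]}
    - {"hand": 0, "xyz": [10, -0.05, 0.1], "delta_rot": [0, 0, 0]}
    - {"hand": 0, "xyz": [10, -0.05, 0.1], "delta_rot": [0, 0, 0]}

```text
clock: 36.05
position: [521.4, 100.0, 180.7]
ee_rot: [0.711, 0.703, -0.0, -0.0]
contact_force: [0.1, -1.0, -6.1]
gripper_width: 13.0
```

Run:
```python
from h import *
p=shot("wrist","w31.png");stt()
s=telemetry.read_state(); y=s["position"][1]; togo(523.4+.0122*(250-256.1),250,181,89.3)
```

```text
36.1 [521.5  99.8 180.8] [-0.1 -0.4 -5.7] 13.3
xyz [ 1.503e+01 -1.000e-02 -3.000e-02] rot [-0.0005  0.0004 -0.0007] curyaw 89.3 j6 -2.08 j1 0.49
```

View pics/w31.png

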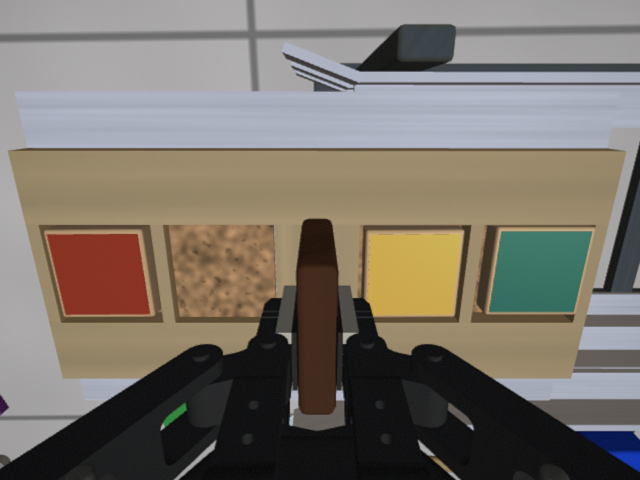

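Request:
apply_moves:
  steps:
    - {"hand": 0, "xyz": [1, 0, 0], "delta_rot": [0, 0, 0]}
    - {"hand": 0, "xyz": [2.5, 0, 0], "delta_rot": [0, 0, 0]}
    - {"hand": 0, "xyz": [4.5, 0, 0], "delta_rot": [0, 0, 0]}
    - {"hand": 0, "xyz": [6.5, 0, 0], "delta_rot": [0, 0, 0]}
    - {"hand": 0, "xyz": [8.5, 0, 0], "delta_rot": [0, 0, 0]}
    - {"hand": 0, "xyz": [10.5, 0, 0], "delta_rot": [0, 0, 0]}
    - {"hand": 0, "xyz": [12.5, 0, 0], "delta_rot": [0, 0, 0]}
    - {"hand": 0, "xyz": [13.5, 0, 0], "delta_rot": [0, 0, 0]}
    - {"hand": 0, "xyz": [14, 0, 0], "delta_rot": [0, 0, 0]}
    - {"hand": 0, "xyz": [14, 0, 0], "delta_rot": [0, 0, 0]}
    - {"hand": 0, "xyz": [14, 0, 0], "delta_rot": [0, 0, 0]}

```text
clock: 37.02
position: [523.2, 239.6, 180.7]
ee_rot: [0.712, 0.703, -0.001, -0.0]
contact_force: [0.3, -0.0, -5.9]
gripper_width: 12.7
```

Run:
```python
from h import *
p=shot("wrist","w32.png");stt()
togo(523.4,258.1,179,89.3)
```

```text
37.0667 [523.2 239.3 180.8] [-0.3  0.1 -5.5] 13.0
xyz [ 1.88 -0.01  0.18] rot [-0.0007  0.0007 -0.0009] curyaw 89.2 j6 -2.29 j1 0.71
```

View pics/w32.png

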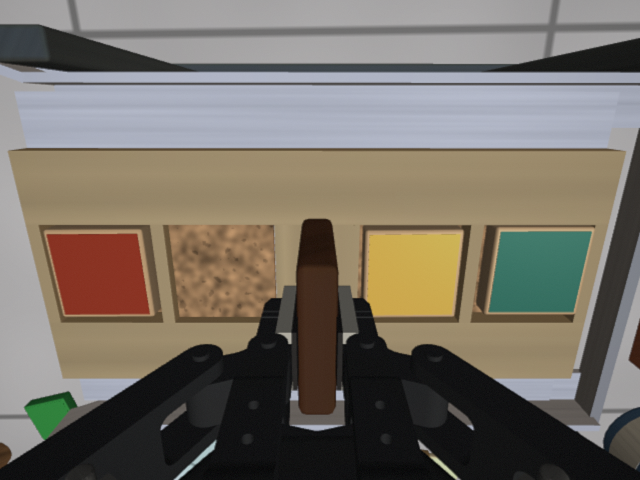

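Request:
apply_moves:
  steps:
    - {"hand": 0, "xyz": [0.5, 0, 0.1], "delta_rot": [0, 0, 0]}
    - {"hand": 0, "xyz": [1.0, 0, 0.15], "delta_rot": [0, 0, 0]}
    - {"hand": 0, "xyz": [1.4, 0, 0.2], "delta_rot": [0, 0, 0]}
    - {"hand": 0, "xyz": [1.6, 0, 0.2], "delta_rot": [0, 0, 0]}
    - {"hand": 0, "xyz": [1.7, 0, 0.2], "delta_rot": [0, 0, 0]}
    - {"hand": 0, "xyz": [1.7, 0, 0.2], "delta_rot": [0, 0, 0]}

```text
clock: 37.57
position: [523.6, 257.6, 178.8]
ee_rot: [0.711, 0.703, -0.0, 0.0]
contact_force: [0.4, -0.7, -5.7]
gripper_width: 12.9
```

Request:
apply_moves:
  steps:
    - {"hand": 0, "xyz": [0.1, 0, 0], "delta_rot": [0, 0, 0]}
    - {"hand": 0, "xyz": [0.1, 0, 0], "delta_rot": [0, 0, 0]}

```text
clock: 37.73
position: [523.6, 258.4, 178.9]
ee_rot: [0.711, 0.703, 0.0, -0.0]
contact_force: [-0.6, 0.2, -5.9]
gripper_width: 13.4
```

Request:
apply_moves:
  steps:
    - {"hand": 0, "xyz": [0.1, 0, 0], "delta_rot": [0, 0, 0]}
    - {"hand": 0, "xyz": [0.1, 0, 0], "delta_rot": [0, 0, 0]}

```text
clock: 37.9
position: [523.6, 259.3, 178.9]
ee_rot: [0.711, 0.703, -0.0, 0.0]
contact_force: [-0.2, -0.5, -6.7]
gripper_width: 13.0
```

Request:
apply_moves:
  steps:
    - {"hand": 0, "xyz": [0.1, 0, 0], "delta_rot": [0, 0, 0]}
    - {"hand": 0, "xyz": [0.1, 0, 0], "delta_rot": [0, 0, 0]}

```text
clock: 38.07
position: [523.5, 259.3, 179.1]
ee_rot: [0.711, 0.703, -0.001, 0.0]
contact_force: [-0.6, -3.8, -4.1]
gripper_width: 13.1
```

Run:
```python
from h import *
p=shot("wrist","w33.png",(540,60,640,440),1.5);stt()
```

```text
38.1167 [523.5 259.3 179.1] [-0.2 -4.4 -3.9] 12.9
```

View pics/w33.png

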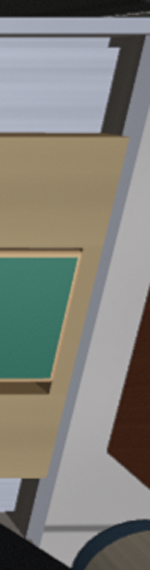

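Request:
apply_moves:
  steps:
    - {"hand": 0, "xyz": [-0.05, 0, 0.1], "delta_rot": [0, 0, 0]}
    - {"hand": 0, "xyz": [-0.05, 0, 0.2], "delta_rot": [0, 0, 0]}
    - {"hand": 0, "xyz": [-0.05, 0, 0.2], "delta_rot": [0, 0, 0]}

```text
clock: 38.37
position: [523.6, 259.3, 176.9]
ee_rot: [0.711, 0.703, -0.0, 0.0]
contact_force: [-0.2, -4.8, -4.5]
gripper_width: 13.1
```

Request:
apply_moves:
  steps:
    - {"hand": 0, "xyz": [0, 0, 0.1], "delta_rot": [0, 0, 0]}
    - {"hand": 0, "xyz": [0, 0, 0.1], "delta_rot": [0, 0, 0]}

```text
clock: 38.53
position: [523.7, 259.2, 176.9]
ee_rot: [0.711, 0.703, -0.0, 0.0]
contact_force: [-1.7, -5.6, 0.4]
gripper_width: 13.0
```

Request:
apply_moves:
  steps:
    - {"hand": 1, "xyz": [0, 0, 0], "delta_rot": [0, 0, 0]}
    - {"hand": 1, "xyz": [0, 0, 0], "delta_rot": [0, 0, 0]}
    - {"hand": 1, "xyz": [0, 0, 0], "delta_rot": [0, 0, 0]}
    - {"hand": 1, "xyz": [0, 0, 0], "delta_rot": [0, 0, 0]}
    - {"hand": 1, "xyz": [0, 0, -1], "delta_rot": [0, 0, 0]}
    - {"hand": 1, "xyz": [0, 0, -4], "delta_rot": [0, 0, 0]}
    - {"hand": 1, "xyz": [0, 0, -8], "delta_rot": [0, 0, 0]}
    - {"hand": 1, "xyz": [0, 0, -12], "delta_rot": [0, 0, 0]}
    - {"hand": 1, "xyz": [0, 0, -12], "delta_rot": [0, 0, 0]}
    - {"hand": 1, "xyz": [0, 0, -12], "delta_rot": [0, 0, 0]}

```text
clock: 39.37
position: [524.9, 260.9, 300.2]
ee_rot: [0.711, 0.703, 0.004, 0.0]
contact_force: [0.2, 0.1, -0.9]
gripper_width: 85.3
```

Run:
```python
from h import *
p=shot("wrist","w34.png");stt();s=shot("side","s34.png",(150,200,410,430),3)
import pickle; pickle.dump(p,open("w34.pkl","wb"))
print([(np.round(x["xyz"],1),round(x["confidence"],2)) for x in nets.pinpoint(p,"marker2")][:2],[(np.round(x["xyz"],1),round(x["confidence"],2)) for x in nets.pinpoint(p,"carrier")][:2])
```

```text
39.4167 [523.8 260.3 297.6] [-0.8  0.  -1.2] 85.6
[(array([640.7, 268.8, 151.7]), 0.84)] [(array([525.3, 258.7, 147.8]), 0.91), (array([522.4, 254.6, 164.6]), 0.51)]
```

View pics/w34.png

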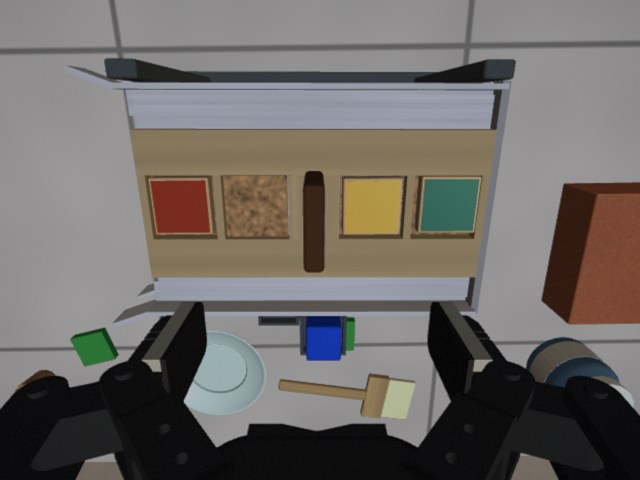

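View pics/s34.png

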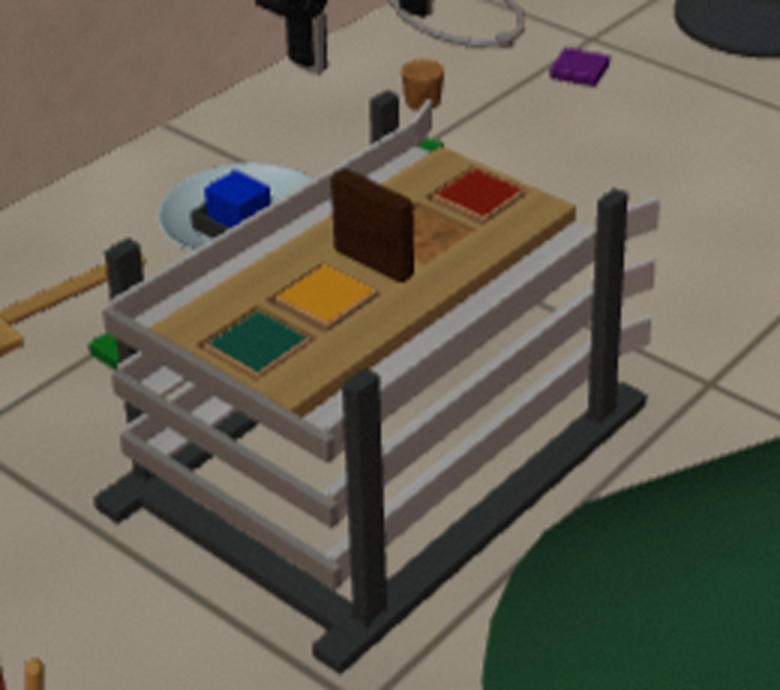

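Request:
apply_moves:
  steps:
    - {"hand": 1, "xyz": [0, 0, 0], "delta_rot": [0, 0, 0]}
    - {"hand": 1, "xyz": [0, 0, 0], "delta_rot": [0, 0, 0]}
    - {"hand": 1, "xyz": [0, 0, 0], "delta_rot": [0, 0, 0]}
    - {"hand": 1, "xyz": [0, 0, 0], "delta_rot": [0, 0, 0]}

```text
clock: 39.9
position: [523.6, 259.7, 295.5]
ee_rot: [0.711, 0.703, -0.0, 0.0]
contact_force: [0.0, -0.5, -0.1]
gripper_width: 85.3
```

Run:
```python
from h import *
p=get_image("wrist")
obs=[(128,90,-85,-136,153),(494,90.5,-85,136,153),(131,129,-60,-136,165),(496,129,-60,136,165),(151,277,60,-136,165),(477,277,60,136,165)]
print(cfit(p,obs,(523,258,-1)));stt()
workorder.job_done()
```

```text
(array([519.42, 255.98,  -0.56]), array([[ 0.3,  2. ],
       [ 2.9,  1. ],
       [-5.2, -1.2],
       [ 3.3, -1.6],
       [-2.9,  1.3],
       [ 1.4,  1. ]]))
39.95 [523.6 259.8 295.6] [ 0.6 -0.3 -1.4] 85.5
the job is handed in; nothing more can be done
```

I bedded all three tiles that were out (red, teal and ochre; I saw no slate-blue one) and slid the carrier home on the top rail pair. The blue block stands at that pair's bracket. I handed the job in at about 40 s; no verdict is reported.

**Tiles:** Red is in bed0, teal in bed3 and ochre in bed2. I pressed each with the fingers shut until it stopped moving, at 18–27 N and the same tool height each time. In the last pictures all three sit level and about flush in their beds.

**Carrier:** It met the back stop with about 4 N of force and came to rest on the rails, with its weight off the gripper. After release the gripper rose clear and the wrist force was near zero. The networks placed the carrier at about (525, 259, 148) mm; I expected (523, 258, 150). The marker stayed within the networks' error of where it started.

**Checks that disagreed:**
- **Fingertips:** The shut fingertips stood about 17 mm behind the reported TCP, not 22 mm ahead as the text says. My first closing on the red tile missed above it. I measured the offset by touch and used that from then on.
- **Final position fit:** My last fit, from rounded pixel readings of the final picture, put the carrier at (519.4, 256.0) mm with residuals up to 5 px. That is about 4 mm off sideways and 2 mm in depth, still inside the limits. I trust the contact reading and the networks more.
- **Stop contact:** The carrier met the stop about 1 mm further in than my rack fit predicted.

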